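# Clear the drilling jig and seat the valve block in its corner

### The arm

A 6-joint arm with a two-finger parallel gripper is mounted at the origin on the work surface. World frame = base frame: x ahead of the robot, y to its left, z up, the work surface at z = 0. Lengths are in m, angles in rad, forces in N, time in s.
With the tool pointing down it reaches from about 0.35 to 0.775 m from the base axis. Payload 5.5 kg.
Tool frame: the origin (TCP) lies at the very end of the fingers, on their centre line; the grasp point (between the pads) lies hold_point_z behind it (hold_point_z is the distance from the TCP to the grasp point, in m); x points along the fingers, y is the direction in which the jaws open and shut, and the axes are right-handed (so a half turn about x gives the same grasp; the last joint's range is limited). The gripper opens to 85 mm and grips with 20 to 120 N. Pads are 22 mm wide; open, the fingers measure 114 mm over their backs; the gripper's body (76 mm by 85 mm) begins 54 mm behind the grasp point. The pads swing forward as they close: fully open they stand 13 mm farther back than shut.
Start: joints at [-1.444, 0.313, 0.046, 1.304, 0, 1.431], TCP at [0.152, -0.555, 0.203] pointing down, gripper open.
Joint ranges: [-2.76, 2.76], [-0.86, 1.69], [-1.03, 1.26], [-2.2, 2.34], [-1.47, 1.5], [-3.14, 3.14]. Speed limits (rad/s): [2.57, 2.57, 3.14, 3.14, 3.14, 3.14].

### API

Orientations are given as a unit quaternion [w, x, y, z].
In Python, from workcell import * gives the robot as it stands. The module is installed in compiled form; this text tells all that it offers.
- The arm moves only by the tool step_arm, never from a script. Its argument "targets" is a list of rows, each a list of 3 entries, a list of its own where there are three numbers: the turn, a rotation vector about the tool's x, y, z in degrees, then the shift along the tool's x, y, z in cm, then the finger opening in cm, from 0 to 8.54. A call has exactly 10 rows; each row shifts and turns the commanded pose from where the row before left it, along the tool's axes as they then stand; what a row does not reach is not made up. A row lasts 1/10 s, in which the tool goes at most 50 mm and 8.59 degrees, less where a joint would pass 70% of its speed; a pose out of reach is approached as far as the arm can. A call with a gripper value outside its range is refused whole. The fingers move at their own pace and stop on an object; "force" is the grip in N (left out, the last holds). Time passes only in rows, so rows that do not move let the fingers close, or fill a call up. It gives the time, the measured TCP pose, the force and the opening at its end, in the units of the state.
- get_state(): the state, without advancing time (a new reading comes with each control period).
- read_camera(name): name is "scene" or "top"; returns the picture (420x560x3 uint8, red, green, blue); there is no depth.
- camera_model(name): a dict with "fx", "fy", "cx", "cy" (pixels), "xyz" and "rotation" of the camera in the world. Camera axes: x right, y down, z forward; pixel columns grow to the right and rows downward; lengths in m; the calibration is good to about 2 mm. A picture is of the moment at which its call begins. camera_model takes no time and is no camera call.
- hand_in(): hands the job in, once; it reports no verdict.
Trained networks look in the newest picture that a camera, given by its name, has taken for a name from the list of things; names that differ only in an ending like _2 or _b are one class to them, and where a whole thing is asked for, a point or a joint stands for the part that bears it (a point fixed in the world has none). Each returns a list of dicts, best first, with "p" (0 to 1); they miss things now and then, are a little off and sometimes report something else, mostly with a low value. They report only what shows in the picture. A call takes as long as a camera call. They do not tell look-alikes from the thing itself.
- find_in(camera, label): "extent" ([left, top, width, height] in pixels, round what is visible of it).
- silhouettes(camera, label): "mask" (420x560 bool, what is visible of it) and "extent" ([left, top, width, height] in pixels, round what is visible of it).
The state is a dict: "clock": time; "joint_pos": joint angles; "qvel": joint speeds; "tau": joint torques, N m; "tcp_pos": TCP position; "orientation": TCP orientation; "wrist_force": force on the tool from outside, world axes, zero at the start; "ft_torque": the same for the moment, N m; "finger_gap": finger opening in m.
Only numpy, scipy, OpenCV 4.12 (cv2) and the standard library are available. Lean on these libraries where they do the work, as an engineer would, in place of code of your own. Each camera call takes 0.05 s, during which the arm holds its last target.

### The job

The orange drill bit case has been left on the drilling jig: put it into the open drawer of the red tool chest and slide the drawer fully shut. Then set the aluminium valve block flat on the jig and press it into the corner, its long side flush on the longer yellow stop and its end flush on the shorter one, and finish while still holding it pressed firmly against both stops at once, without letting go. Leave everything else on the bench where it is.

Things in the scene. Friction and masses are not known exactly. Their poses are not given: they have to be found in the camera images.
- jig: Drilling jig fixed to the bench: a dark steel plate 200 x 180 x 12 mm (x, y, z), lying flat, with two yellow stops on it. Origin: centre of the plate's underside; plate top at z = 12 mm. Its x axis points to the end stop; its -y axis points to the side stop. It is placed and turned afresh each time.
- corner (a point): The jig's corner, a point on the plate's top where the inner faces of the two stops would meet; axes as the jig's. The end stop's inner face is the plane x = 0 here, the side stop's the plane y = 0; the free area of the plate lies at x < 0, y > 0. Seated, the block's origin is at x = -40 mm, y = +24 mm, z = 0 here.
- end_stop: Shorter, taller yellow stop 16 x 80 x 40 mm (x, y, z), fixed on the jig plate, long along the jig's y; rigid. Origin: centre of its underside. Its inner face (towards the jig's -x) starts 10 mm from the corner and takes the block's 48 mm wide end face.
- side_stop: Longer, lower yellow stop bar 150 x 16 x 16 mm (x, y, z), fixed on the jig plate, long along the jig's x; rigid. Origin: centre of its underside. Its inner face (towards the jig's +y) starts 10 mm from the corner and takes the block's 80 mm long side face.
- block: Aluminium valve block, 80 x 48 x 50 mm (x, y, z), about 0.4 to 0.65 kg, two brass-rimmed ports on top. Origin: centre of its underside; x along its length. Loose, standing on the bench to the robot's right. It is the same turned half round. Standing on the jig plate it rises 34 mm above the side stop, so it can be held across its 48 mm width with the fingertips above that bar.
- case: Orange drill bit case with a grey panel on its lid and a black seam, 90 x 44 x 34 mm (x, y, z), about 0.2 kg. Origin: centre of its underside; x along its length. Loose, lying on the jig plate in the way of the block.
- chest_drawer0 (a joint): Opening (m) of the one drawer of a low red steel tool chest, fixed on the bench, 280 x 240 x 90 mm (x, y, z); the drawer comes out of its front towards the chest's -x. 0 shut, 0.198 fully out. Starts 0.14 to 0.175 open, has about 1 N of friction plus light damping, stays where it is left.
- drawer_front (a point): Point on the drawer's inner floor (22 mm above the bench), at the middle of its front wall; axes as the chest's, moves with the drawer. The inside runs from x = 0 to 235 mm and y = -99 to 99 mm here; walls 6 mm thick, rising 46 mm above the floor. Drawer open by q: the chest's top, 68 mm above the floor, covers all beyond x = q - 6 mm. The front panel's outer face is at x = -21 mm.
- chest_drawer0_handle (a point): Middle of the drawer's steel bar handle, 11 mm thick and 120 mm long along the chest's y, 35 mm out from the front panel, 52 mm above the bench. Axes as the chest's; moves with the drawer.
- coupler: Hose coupler, steel hexagon foot and brass top, 38 mm across, 52 mm tall, standing loose towards the back of the bench. Not part of the job. Origin: centre of its underside.
- sleeve: Copper pipe sleeve, 42 mm across, 60 mm tall, standing loose towards the back of the bench. Not part of the job. Origin: centre of its underside.
- can: Green can, 60 mm across, 95 mm tall, standing loose towards the back right of the bench. Not part of the job. Origin: centre of its underside.
- wrench: Steel wrench, 140 mm long, lying loose on the bench on the robot's near right. Not part of the job. Origin: middle of its length, underside.
- jar: Small amber jar with a dark lid, 56 mm across, 65 mm tall, standing loose on the robot's right. Not part of the job. Origin: centre of its underside.
- socket: Steel wrench socket, 28 mm across, 36 mm tall, standing loose between the jig and the robot, close to the jig. Not part of the job. Origin: centre of its underside.
Things that resemble listed ones, but are neither listed nor needed, are in the scene too. Of the things that look like the case, the smaller one is meant. There is more than one size of the block; the job needs the smaller.

How it is judged:
On the way, in this order (a step that is already met when the one before it is completed fails the run):
1. the case lies in the drawer, let go (x of case in the frame of drawer_front between 0.002 and 0.235 m and y of case in the frame of drawer_front between -0.1 and 0.1 m and z of case in the frame of drawer_front between -0.01 and 0.03 m and contact force between case and the fingers below 0.1 N), for 0.2 s.
2. the drawer is shut with the case inside (x of case in the frame of drawer_front between 0.002 and 0.235 m and y of case in the frame of drawer_front between -0.1 and 0.1 m and z of case in the frame of drawer_front between -0.01 and 0.03 m and value of joint chest_drawer0 below 0.006 m), for 0.2 s.
3. then the block is brought into the jig's corner (x of block in the frame of corner between -0.06 and -0.03 m and y of block in the frame of corner between 0.015 and 0.045 m and z of block in the frame of corner between -0.004 and 0.01 m), for 0.1 s.
At the end, for the whole second after the job is handed in: Block flat on the jig plate (3 mm, 2 deg), long side along the side stop, end at the end stop (3.5 mm, 2 deg), at rest, fingers on it, pressing each stop with over 3 N; case in the drawer, drawer shut to within 6 mm; the six bystanders within 30 mm of their starts (all of step 2 and contact force between block and end_stop above 3 N and contact force between block and side_stop above 3 N and contact force between block and the fingers above 3 N and x of block in the frame of corner between -0.0435 and -0.0365 m and y of block in the frame of corner between 0.0205 and 0.0275 m and z of block in the frame of corner between -0.003 and 0.003 m and angle between the x axis of block and the x axis of jig, either way round below 0.035 rad and angle between block's own z axis and vertical below 0.035 rad and linear speed of block below 0.01 m/s); the arm keeps its last pose, push and grip.
It fails at once if one of the other things on the bench is moved by more than 30 mm (distance of any of coupler, sleeve, can, wrench, jar, socket from where it was at the start of the episode above 0.03 m).
It also fails if it takes over 72 s, if anything falls off the work surface, if the arm or the gripper's body presses on something with over 40 N, if the wrist force passes 120 N, or if a joint passes its speed limit or range.

## Working session

There is one attempt and no reset: what is moved stays moved. The work goes in short steps, Python scripts to look and compute and a tool call to move; the robot and the scene stay as the last step left them, time stands still between calls to the robot, and variables do not carry over. Pictures are saved under pics/ and viewed, and the job is handed in when it is done.

Besides the shell and the picture viewer there is one more tool, called after "Request:" as name([rows], argument=value, ...), one row to a line, values as JSON. step_arm: Moves the arm, as the interface text tells. Its arguments: {"type":"object","properties":{"targets":{"type":"array","items":{"type":"array"}},"force":{"type":"number"}},"required":["targets"]}

```bash
mkdir -p pics
python3 - <<'E'
from workcell import *
import cv2, numpy as np
for n in ["scene","top"]:
    im=read_camera(n); cv2.imwrite(f"pics/{n}0.png",cv2.cvtColor(im,cv2.COLOR_RGB2BGR))
    print(n,camera_model(n))
print(get_state())
E
```

```text
scene {'fx': 537.7512133189786, 'fy': 537.7512133189786, 'cx': 288.60479223769926, 'cy': 199.4998001857735, 'xyz': array([0.98020252, 0.6313296 , 1.06970631]), 'rotation': array([-0.08956125,  0.24184516,  0.9074563 , -0.33168173])}
top {'fx': 541.3568487085844, 'fy': 541.3568487085844, 'cx': 284.5692554615819, 'cy': 206.80133000173262, 'xyz': array([ 0.30440429, -0.12714531,  1.51930268]), 'rotation': array([-0.05485147,  0.70997517, -0.70031335,  0.04987764])}
{'clock': 0.1, 'joint_pos': array([-1.44360327e+00,  3.13909483e-01,  4.50634058e-02,  1.30361054e+00,
       -7.97409774e-06,  1.43122847e+00]), 'qvel': array([-8.64503417e-06, -1.74285537e-03,  2.10882422e-03,  1.24047699e-03,
       -6.68416116e-05, -1.32688848e-04]), 'tau': array([ 3.09770869e-03, -4.81726635e+01,  2.99242669e+01,  1.28260127e-02,
       -1.94340550e-04, -2.01837032e-06]), 'tcp_pos': array([ 0.15151413, -0.55413946,  0.20259516]), 'orientation': array([ 0.09344779,  0.70082683,  0.0946218 , -0.70082521]), 'wrist_force': array([-0.13328581, -0.57194479, -0.33203022]), 'ft_torque': array([-0.03431907, -0.03521866,  0.03158151]), 'finger_gap': 0.08560687196291517}
```

View pics/scene0.png

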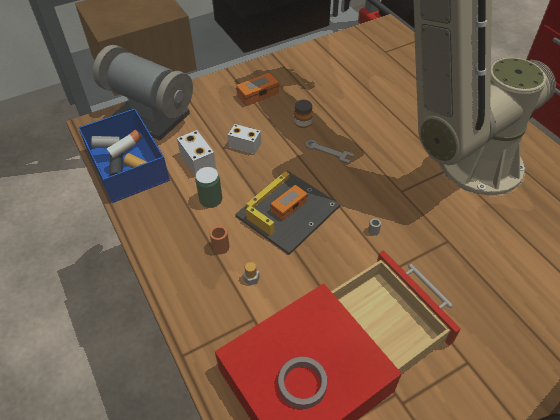

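View pics/top0.png

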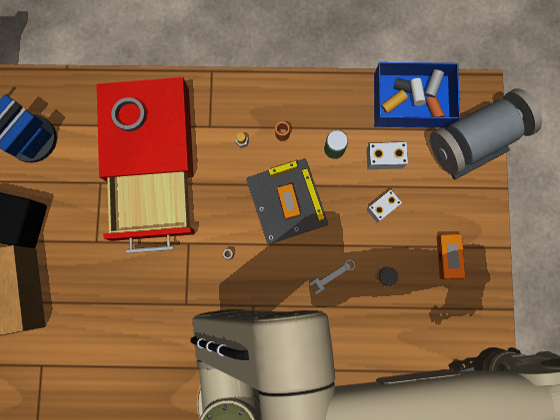

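```bash
cat > h.py <<'E'
from workcell import *
import cv2, numpy as np
from scipy.spatial.transform import Rotation as R
from scipy.optimize import minimize
def rot(q): return R.from_quat(np.r_[q[1:],q[0]])
CM={n:camera_model(n) for n in ["scene","top"]}
def proj(n,P):
    c=CM[n]; p=rot(c["rotation"]).inv().apply(np.atleast_2d(P)-c["xyz"])
    return np.c_[c["fx"]*p[:,0]/p[:,2]+c["cx"],c["fy"]*p[:,1]/p[:,2]+c["cy"]]
def unproj(n,u,z):
    c=CM[n]; d=rot(c["rotation"]).apply([(u[0]-c["cx"])/c["fx"],(u[1]-c["cy"])/c["fy"],1])
    return c["xyz"]+d*(z-c["xyz"][2])/d[2]
def box(x,y,yaw,dims,z0):
    s=np.array([[a,b,c] for a in(-.5,.5) for b in(-.5,.5) for c in(0,1)])*dims
    c_,s_=np.cos(yaw),np.sin(yaw)
    return np.c_[x+c_*s[:,0]-s_*s[:,1],y+s_*s[:,0]+c_*s[:,1],z0+s[:,2]]
def hull(n,P): return cv2.convexHull(proj(n,P).astype(np.float32))[:,0]
S=4
def ras(n,P,ext):
    m=np.zeros((ext[3]*S,ext[2]*S),np.uint8)
    h=(hull(n,P)+0.5-np.array(ext[:2]))*S
    cv2.fillPoly(m,[np.round(h*16).astype(np.int32)],1,shift=4)
    return cv2.resize(m.astype(np.float32),(ext[2],ext[3]),interpolation=cv2.INTER_AREA)
def fitbox(masks,dims,z0,x0):
    ex={}
    for n,m in masks.items():
        ys,xs=np.where(m); l,t=max(xs.min()-15,0),max(ys.min()-15,0)
        ex[n]=[int(l),int(t),int(min(xs.max()+15,559)-l),int(min(ys.max()+15,419)-t)]
    def cost(p):
        c=0
        for n,m in masks.items():
            e=ex[n]; mm=m[e[1]:e[1]+e[3],e[0]:e[0]+e[2]].astype(np.float32)
            r=ras(n,box(*p,dims,z0),e)
            c+=1-np.minimum(mm,r).sum()/np.maximum(mm,r).sum()
        return c
    best=None
    for y in x0[2]:
        r=minimize(cost,[x0[0],x0[1],y],method="Nelder-Mead",options=dict(initial_simplex=[[x0[0],x0[1],y],[x0[0]+.01,x0[1],y],[x0[0],x0[1]+.01,y],[x0[0],x0[1],y+.2]],xatol=1e-4,fatol=1e-5,maxiter=400))
        if best is None or r.fun<best.fun: best=r
    return best.x,best.fun
def save(n,im,box=None,k=1):
    im=cv2.cvtColor(im,cv2.COLOR_RGB2BGR)
    if box: im=im[box[1]:box[3],box[0]:box[2]]
    cv2.imwrite(f"pics/{n}.png",cv2.resize(im,None,fx=k,fy=k,interpolation=cv2.INTER_CUBIC))
E
python3 - <<'E'
from h import *
import pickle
out={}
for n in["top","scene"]:
    im=read_camera(n); 
    for l in ["block","case","jig","end_stop","side_stop","coupler","sleeve","can","wrench","jar","socket"]:
        for d in silhouettes(n,l):
            out.setdefault((n,l),[]).append(d); print(n,l,round(d["p"],2),np.round(d["extent"]),d["mask"].sum())
    d=silhouettes(n,"chest_drawer0_handle"); print(n,"handle",[(x["p"],x["extent"]) for x in d])
    save(n+"crop",im,(80,60,440,290) if n=="top" else (170,60,460,350),2)
    cv2.imwrite(f"pics/raw_{n}.png",im[...,::-1])
pickle.dump(out,open("m0.pkl","wb"))
for e in[(384,205),(387,154),(288,201)]: print(unproj("top",e,.05))
print(proj("top",[[0,0,0]]),get_state()["clock"])
E
```

```text
top block 0.98 [370. 192.  32.  28.] 543
top block 0.85 [364. 138.  43.  32.] 1090
top block 0.31 [302. 170.  19.  47.] 292
top case 0.92 [436. 236.  29.  43.] 1111
top case 0.7 [276. 185.  21.  32.] 536
top jig 0.68 [244. 159.  85.  84.] 3911
top end_stop 0.82 [272. 162.  22.  16.] 227
top side_stop 0.63 [305. 169.  14.  49.] 289
top coupler 0.68 [237. 135.  12.  13.] 135
top sleeve 0.63 [277. 120.  15.  20.] 236
top can 0.57 [324. 130.  23.  28.] 520
top wrench 0.77 [308. 258.  45.  36.] 334
top jar 0.82 [378. 265.  19.  24.] 353
top jar 0.37 [304. 170.  18.  47.] 298
top jar 0.24 [367. 190.  34.  30.] 568
top socket 0.65 [101. 173.  93.  84.] 5537
top socket 0.56 [226. 249.   9.   8.] 77
top handle [(0.78, [101.1, 173.8, 92.6, 79.1])]
scene block 0.92 [178. 132.  36.  41.] 1044
scene block 0.91 [230. 123.  32.  31.] 759
scene case 0.92 [270. 185.  38.  34.] 769
scene case 0.82 [236.  72.  46.  30.] 900
scene jig 0.9 [239. 172. 100.  81.] 3671
scene end_stop 0.69 [247. 205.  26.  29.] 413
scene coupler 0.7 [242. 261.  19.  26.] 298
scene coupler 0.21 [246. 171.  45.  35.] 370
scene sleeve 0.88 [210. 225.  17.  31.] 434
scene can 0.78 [197. 167.  28.  39.] 893
scene can 0.6 [270. 184.  38.  35.] 777
scene wrench 0.51 [307. 139.  44.  26.] 343
scene jar 0.85 [291.  99.  20.  30.] 474
scene jar 0.29 [370. 220.  12.  14.] 157
scene socket 0.64 [368. 218.  12.  15.] 187
scene handle [(0.9, [333.9, 249.5, 128.8, 123.0])]
[ 0.53236654 -0.38782867  0.05      ]
[ 0.67602183 -0.39802318  0.05      ]
[ 0.54000415 -0.12442192  0.05      ]
[[239.17396281 401.21430533]] 1.4
```

View pics/topcrop.png

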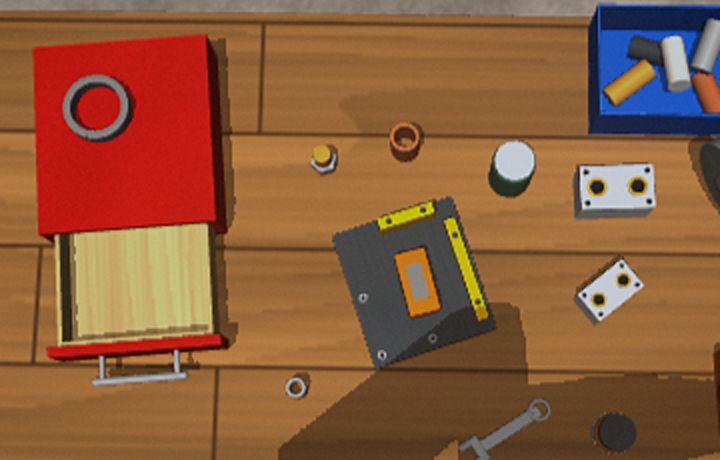

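View pics/scenecrop.png

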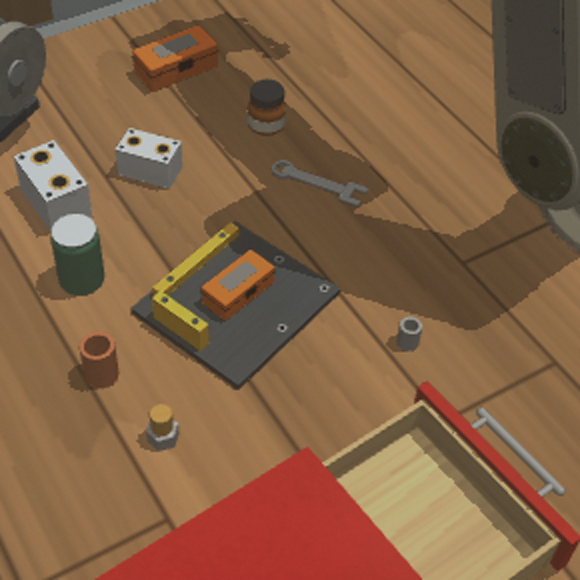

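```bash
cat > fit.py <<'E'
from h import *
def yellow(im):
    h=cv2.cvtColor(im,cv2.COLOR_RGB2HSV); return cv2.inRange(h,(22,130,70),(34,255,255))>0
def cbox(p,x0,x1,y0,y1,z0,z1):
    s=np.array([[a,b,c] for a in(x0,x1) for b in(y0,y1) for c in(z0,z1)])
    c,d=np.cos(p[2]),np.sin(p[2]); return np.c_[p[0]+c*s[:,0]-d*s[:,1],p[1]+d*s[:,0]+c*s[:,1],.012+s[:,2]]
def fitcorner(ims,rois,p0):
    ex={n:[r[0],r[1],r[2]-r[0],r[3]-r[1]] for n,r in rois.items()}
    ms={n:yellow(ims[n])[r[1]:r[3],r[0]:r[2]].astype(np.float32) for n,r in rois.items()}
    def cost(p):
        c=0
        for n in ms:
            r=np.maximum(ras(n,cbox(p,0,.016,.01,.09,0,.04),ex[n]),ras(n,cbox(p,-.16,-.01,-.016,0,0,.016),ex[n]))
            c+=1-np.minimum(ms[n],r).sum()/np.maximum(ms[n],r).sum()
        return c
    p0=np.array(p0)
    r=minimize(cost,p0,method="Nelder-Mead",options=dict(initial_simplex=[p0,p0+[.01,0,0],p0+[0,.01,0],p0+[0,0,.1]],xatol=1e-4,fatol=1e-5,maxiter=500))
    return r.x,r.fun
E
python3 - <<'E'
from fit import *
import pickle
o=pickle.load(open("m0.pkl","rb"))
ims={n:cv2.imread(f"pics/raw_{n}.png")[...,::-1].copy() for n in["top","scene"]}
R0={"top":(250,145,340,235),"scene":(230,160,320,250)}
p,f=fitcorner(ims,R0,[.60,-.165,.3]); print("corner both",p,f)
pt,f=fitcorner(ims,{"top":R0["top"]},p); print("top",pt,f)
ps,f=fitcorner(ims,{"scene":R0["scene"]},p); print("scene",ps,f)
yaws=np.arange(0,3.14,.5)
def go(name,l,it,isc,dims,z0,x0):
    m={"top":o[("top",l)][it]["mask"],"scene":o[("scene",l)][isc]["mask"]}
    for s in (m,{"top":m["top"]},{"scene":m["scene"]}):
        print(name,list(s),*fitbox(s,dims,z0,[*x0,yaws]))
go("block","block",0,1,(.08,.048,.05),0,(.53,-.388))
go("case","case",1,0,(.09,.044,.034),.012,(.54,-.124))
for u in [(128.5,251),(172,248)]: print("handle",unproj("top",u,.052))
for s,l in (((467,413),0),((560,490),0)): print("handle scene",unproj("scene",(170+.5*(482 if l==0 else 0),0),.052)) if 0 else None
for u in [(170+482/2,60+413/2),(170+560/2,60+490/2)]: print("handle s",unproj("scene",u,.052))
for l,h in dict(coupler=52,sleeve=60,can=95,wrench=8,jar=65,socket=36).items():
    for n in["top","scene"]:
        d=[x for x in o[(n,l)] if x["extent"][2]<60][0];ys,xs=np.where(d["mask"]); print(l,n,unproj(n,(xs.mean(),ys.mean()),h/2000).round(3))
E
```

```text
corner both [ 0.64463127 -0.15841763  0.32516545] 0.8522641658782959
top [ 0.64463127 -0.15841763  0.32516545] 0.27893269062042236
scene [ 0.6427449  -0.15818237  0.32775521] 0.5665466785430908
block ['top', 'scene'] [ 0.53467377 -0.38936575  2.27838235] 0.10813647508621216
block ['top'] [ 0.53437462 -0.38978537  2.25423266] 0.06525516510009766
block ['scene'] [ 0.5353916  -0.38882502  2.28493499] 0.04002869129180908
case ['top', 'scene'] [ 0.54372521 -0.12378861  3.41876724] 0.1262161135673523
case ['top'] [ 0.54304297 -0.12383028  0.27496213] 0.05879086256027222
case ['scene'] [ 0.54473362 -0.12374079  0.28910829] 0.05513882637023926
handle [0.39665683 0.30631113 0.052     ]
handle [0.40640685 0.18855688 0.052     ]
handle s [0.40972578 0.19399547 0.052     ]
handle s [0.39841009 0.31224126 0.052     ]
coupler top [0.719 0.01  0.026]
coupler scene [0.724 0.017 0.026]
sleeve top [ 0.746 -0.105  0.03 ]
sleeve scene [ 0.747 -0.104  0.03 ]
can top [ 0.703 -0.255  0.048]
can scene [ 0.705 -0.253  0.048]
wrench top [ 0.339 -0.247  0.004]
wrench scene [ 0.341 -0.247  0.004]
jar top [ 0.339 -0.393  0.032]
jar scene [ 0.34  -0.393  0.032]
socket top [0.396 0.04  0.018]
socket scene [0.396 0.04  0.018]
```

Run:
```python
from fit import *
ims={n:cv2.imread(f"pics/raw_{n}.png") for n in["top","scene"]}
k=6
for n,r in {"top":(245,140,345,240),"scene":(225,155,325,255)}.items():
    im=ims[n]; y=yellow(im[...,::-1].copy())
    a=cv2.resize(im[r[1]:r[3],r[0]:r[2]],None,fx=k,fy=k,interpolation=cv2.INTER_CUBIC)
    p=[.6446,-.1584,.3252]
    for b in(cbox(p,0,.016,.01,.09,0,.04),cbox(p,-.16,-.01,-.016,0,0,.016)):
        h=((hull(n,b)+.5-np.array(r[:2]))*k).astype(np.int32); cv2.polylines(a,[h],True,(255,0,0),1)
    for b in(box(.5437,-.1238,.281,(.09,.044,.034),.012),):
        h=((hull(n,b)+.5-np.array(r[:2]))*k).astype(np.int32); cv2.polylines(a,[h],True,(0,255,0),1)
    cv2.imwrite(f"pics/ov_{n}.png",a)
```

```text
(no output)
```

View pics/ov_top.png

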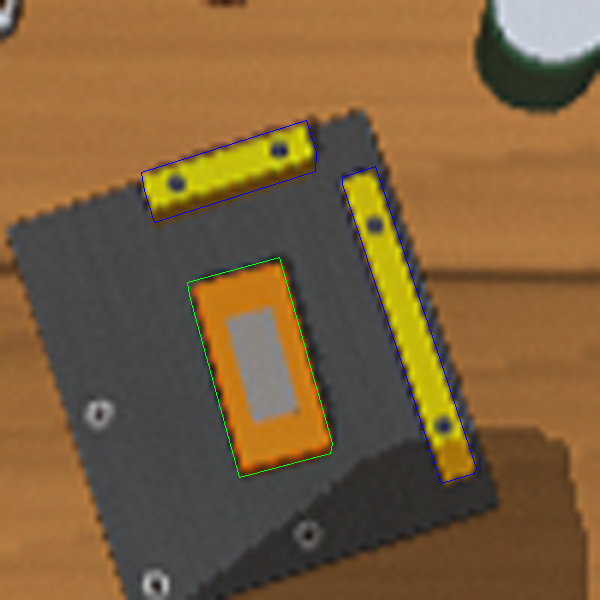

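View pics/ov_scene.png

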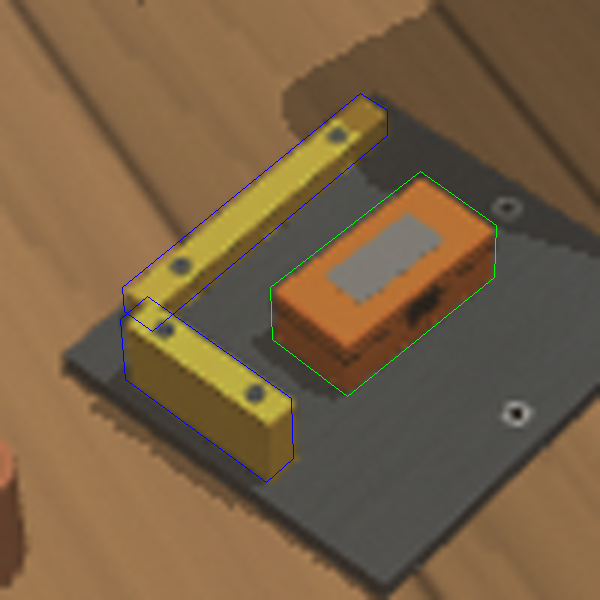

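The top picture shows the small case on the jig at (288,201) and a larger one at (452,255). The small block is at (384,205) and a larger one at (387,154). The outlines I fitted to the stops and the case line up in both views, so the targets are the jig case and the block at (384,205).

```bash
cat >> h.py <<'E'
def goto(x,y,z,a_deg=None):
    """report deltas in tool axes; a=jaw direction (tool y) yaw, mod 180"""
    s=get_state(); q=rot(s["orientation"]); M=q.as_matrix(); p=s["tcp_pos"]
    a=np.degrees(np.arctan2(M[1,1],M[0,1]))
    if a_deg is not None:
        d=(a_deg-a+90)%180-90; A=np.radians(a+d)
        T=np.array([[0,0,-1],[np.cos(A),np.sin(A),0],[np.sin(A),-np.cos(A),0]]).T
    else: T=M
    dr=R.from_matrix(M.T@T).as_rotvec(degrees=True)
    D=np.array([x,y,z])-p
    print("t",round(s["clock"],2),"tcp",p.round(4),"yaw",a.round(2),"tilt",M[:,0].round(4),"F",s["wrist_force"].round(1),"gap",round(s["finger_gap"],4),"j",s["joint_pos"].round(2))
    print("turn deg",dr.round(2),"shift cm old axes",(M.T@D*100).round(2),"new axes",(T.T@D*100).round(2))
E
python3 - <<'E'
import workcell; print([x for x in dir(workcell) if not x.startswith("__")])
try: print(workcell.hold_point_z)
except Exception as e: print(e)
from h import *
goto(.544,-.124,.15,np.degrees(.281)+90)
E
```

```text
['MotionError', 'camera_model', 'find_in', 'get_state', 'hand_in', 'hold_point_z', 'read_camera', 'silhouettes']
0.0187
t 1.4 tcp [ 0.1516 -0.5547  0.2034] yaw -74.71 tilt [ 0.e+00 -1.e-04 -1.e+00] F [-0.1  0.1  0.2] gap 0.0854 j [-1.44  0.31  0.05  1.3   0.    1.43]
turn deg [-0.81 -0.   -0.01] shift cm old axes [  5.34 -31.2  -49.21] new axes [  5.34 -30.5  -49.65]
```

Run:
```python
import cv2
im=cv2.imread("pics/raw_top.png"); a=cv2.resize(im[130:290,265:475],None,fx=3.5,fy=3.5,interpolation=cv2.INTER_CUBIC); cv2.imwrite("pics/confirm.png",a)
```

```text
(no output)
```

View pics/confirm.png

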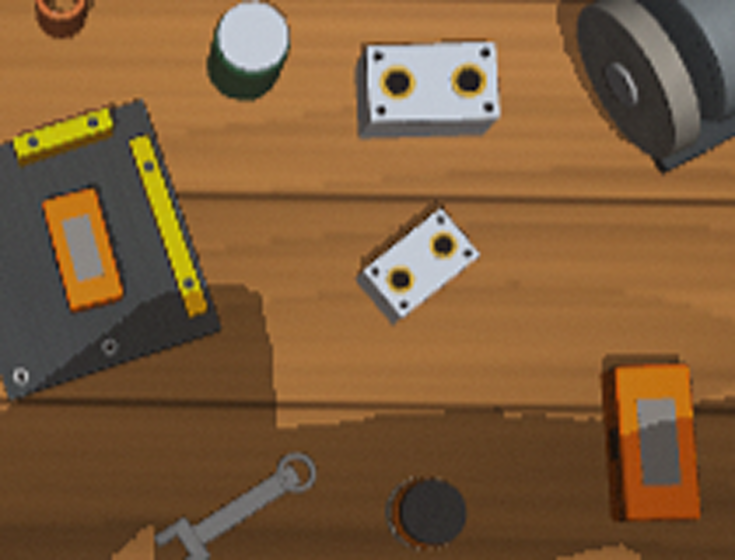

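Request:
step_arm([
  [[0,0,0],[0,-2.4,-3.9],8.5],
  [[0,0,0],[0,-2.4,-3.9],8.5],
  [[0,0,0],[0,-2.4,-3.9],8.5],
  [[0,0,0],[0,-2.4,-3.9],8.5],
  [[0,0,0],[0,-2.4,-3.9],8.5],
  [[0,0,0],[0,-2.4,-3.9],8.5],
  [[0,0,0],[0,-2.4,-3.9],8.5],
  [[0,0,0],[0,-2.4,-3.9],8.5],
  [[0,0,0],[0,-2.4,-3.9],8.5],
  [[-0.8,0,0],[0,-2.4,-3.9],8.5],
], force=40)

```text
clock: 2.4
tcp_pos: [0.4657, -0.2189, 0.2037]
orientation: [0.099, 0.7, 0.099, -0.7]
wrist_force: [-0.3, 0.0, 1.1]
finger_gap: 0.0853
```

Run:
```python
from h import *
goto(.544,-.124,.10,np.degrees(.281)+90)
```

```text
t 2.4 tcp [ 0.4657 -0.2189  0.2037] yaw -73.9 tilt [ 6.e-04 -6.e-04 -1.e+00] F [-0.3  0.   1.1] gap 0.0853 j [-0.6   0.2  -0.11  1.27 -0.    2.27]
turn deg [ 0.   -0.03 -0.04] shift cm old axes [ 10.37  -6.95 -10.15] new axes [ 10.37  -6.94 -10.16]
```

Request:
step_arm([
  [[0,0,0],[0,-1.4,-2.0],8.5],
  [[0,0,0],[0,-1.4,-2.0],8.5],
  [[0,0,0],[0.4,-1.4,-2.0],8.5],
  [[0,0,0],[1,-1.4,-2.0],8.5],
  [[0,0,0],[1,-1.35,-2.16],8.5],
  [[0,0,0],[2,0,0],8.5],
  [[0,0,0],[2,0,0],8.5],
  [[0,0,0],[2,0,0],8.5],
  [[0,0,0],[2,0,0],8.5],
  [[0,0,0],[0,0,0],8.5],
])

```text
clock: 3.4
tcp_pos: [0.5408, -0.1246, 0.0967]
orientation: [-0.098, -0.698, -0.1, 0.702]
wrist_force: [-0.8, 0.3, -0.4]
finger_gap: 0.0847
```

Run:
```python
from h import *
goto(.544,-.124,.0175,np.degrees(.281)+90)
ims={}
for n in["top","scene"]: ims[n]=read_camera(n)
save("s1",ims["scene"],(200,50,360,250),3);
```

```text
t 3.4 tcp [ 0.5408 -0.1246  0.0967] yaw -73.91 tilt [-0.005   0.0018 -1.    ] F [-0.8  0.3 -0.4] gap 0.0847 j [-0.37  0.33 -0.19  1.05 -0.    2.49]
turn deg [-0.01  0.24  0.18] shift cm old axes [ 7.92  0.06 -0.36] new axes [ 7.92  0.03 -0.33]
```

View pics/s1.png

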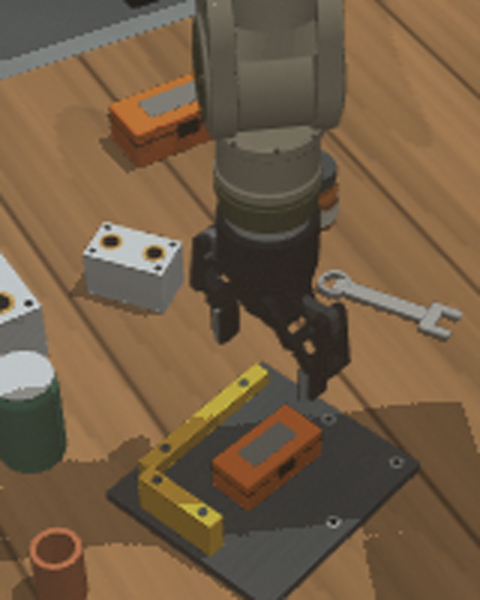

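The gripper stands open above the case, which is at about (265,455) in the crop, with one jaw to each side of it. Going down.

Request:
step_arm([
  [[0,0,0],[1.4,0,-0.15],8.5],
  [[0,0,0],[1.4,0,-0.1],8.5],
  [[0,0,0],[1.4,0,0],8.5],
  [[0,0,0],[1.4,0,0],8.5],
  [[0,0,0],[1.0,0,0],8.5],
  [[0,0,0],[0.8,0,0],8.5],
  [[0,0,0],[0.3,0,0],8.5],
  [[0,0,0],[0,0,0],8.5],
  [[0,0,0],[0,0,0],3.5],
  [[0,0,0],[0,0,0],3.5],
])

```text
clock: 4.5
tcp_pos: [0.5458, -0.125, 0.023]
orientation: [0.099, 0.7, 0.099, -0.7]
wrist_force: [-0.3, 0.3, 0.1]
finger_gap: 0.0585
```

Request:
step_arm([
  [[0,0,0],[0,0,0],3.5],
  [[0,0,0],[0,0,0],3.5],
  [[0,0,0],[0,0,0],3.5],
  [[0,0,0],[0,0,0],3.5],
  [[0,0,0],[0,0,0],3.5],
  [[0,0,0],[0,0,0],3.5],
  [[0,0,0],[-0.5,0,0],3.5],
  [[0,0,0],[-1.0,0,0],3.5],
  [[0,0,0],[-1.5,0,0],3.5],
  [[0,0,0],[-2,0,0],3.5],
])

```text
clock: 5.5
tcp_pos: [0.5448, -0.1246, 0.073]
orientation: [-0.099, -0.7, -0.099, 0.7]
wrist_force: [0.2, 0.6, -0.1]
finger_gap: 0.0351
```

Run:
```python
from h import *
a=.09; goto(.459+.07*np.cos(a),.252+.07*np.sin(a),.16,np.degrees(a)+90)
for n in["top","scene"]: im=read_camera(n); save("g_"+n,im,(200,50,400,250) ,3 )
```

```text
t 5.5 tcp [ 0.5448 -0.1246  0.073 ] yaw -73.91 tilt [-1.e-03  3.e-04 -1.e+00] F [ 0.2  0.6 -0.1] gap 0.0351 j [-0.37  0.36 -0.22  0.99 -0.    2.49]
turn deg [10.93  0.05  0.03] shift cm old axes [ -8.68 -37.24  -9.05] new axes [ -8.7  -38.28  -1.84]
```

View pics/g_scene.png

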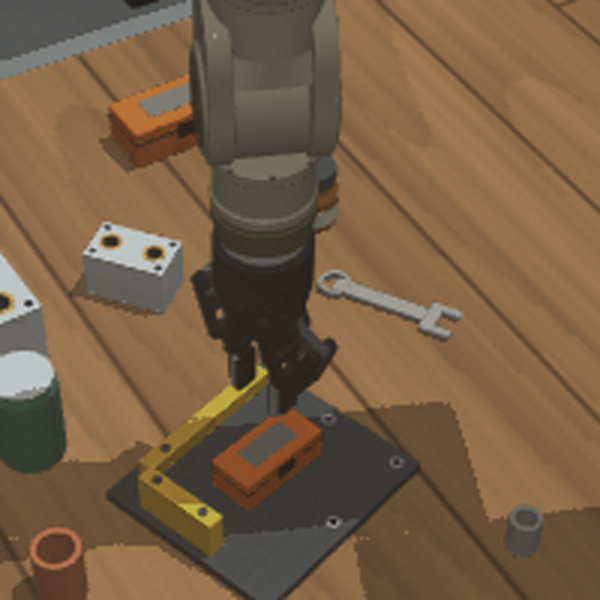

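View pics/g_top.png

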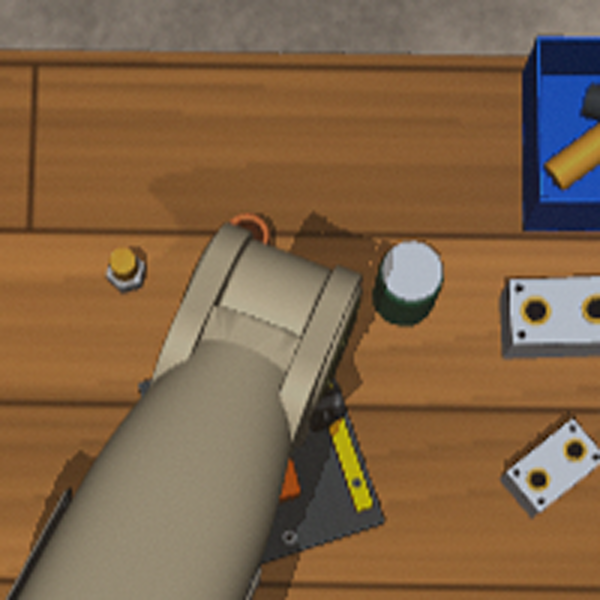

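Run:
```python
from h import *
im=read_camera("scene"); d=silhouettes("scene","case"); d=[x for x in d if 250<x["extent"][0]+x["extent"][2]/2<330]
print([(x["p"],x["extent"]) for x in d])
print(fitbox({"scene":d[0]["mask"]},(.09,.044,.034),.012,[.544,-.124,[.28]]))
s=get_state(); print(proj("scene",s["tcp_pos"]),s["tcp_pos"],s["finger_gap"])
```

```text
[(0.83, [269.7, 185.4, 38.7, 35.8]), (0.7, [234.2, 74.0, 33.1, 28.3]), (0.46, [241.5, 262.3, 20.4, 18.5])]
(array([ 0.5434715 , -0.12301466,  0.28887904]), np.float64(0.05679357051849365))
[[287.56824151 190.04762229]] [ 0.54596434 -0.12502345  0.07327935] 0.03520949262662186
```

The grip closed on nothing: the gap went straight to 35 mm and the case hasn't moved. I'll go lower and check the gap before lifting.

Request:
step_arm([
  [[0,0,0],[0,0,0],8.5],
  [[0,0,0],[0,0,0],8.5],
  [[0,0,0],[0.5,0,0],8.5],
  [[0,0,0],[1.0,0,0],8.5],
  [[0,0,0],[1.2,0,0],8.5],
  [[0,0,0],[1.2,0,0],8.5],
  [[0,0,0],[1.0,0,0],8.5],
  [[0,0,0],[0.5,0,0],8.5],
  [[0,0,0],[0.4,0,0],8.5],
  [[0,0,0],[0,0,0],8.5],
], force=60)

```text
clock: 6.7
tcp_pos: [0.545, -0.1247, 0.0138]
orientation: [-0.099, -0.7, -0.099, 0.7]
wrist_force: [-0.7, 0.9, 0.5]
finger_gap: 0.085
```

Run:
```python
from h import *
goto(.544,-.124,.015,np.degrees(.281)+90)
im=read_camera("scene"); save("s2",im,(230,110,360,240),5)
goto(.544,-.124,.015,np.degrees(.281)+90)
```

```text
t 6.7 tcp [ 0.545  -0.1247  0.0138] yaw -73.92 tilt [-7.e-04  2.e-04 -1.e+00] F [-0.7  0.9  0.5] gap 0.085 j [-0.37  0.41 -0.3   0.86 -0.    2.49]
turn deg [-0.02  0.04  0.02] shift cm old axes [-0.12 -0.09  0.08] new axes [-0.12 -0.09  0.08]
t 6.75 tcp [ 0.5453 -0.1248  0.0143] yaw -73.91 tilt [-0. -0. -1.] F [-0.2  0.1  0.3] gap 0.0857 j [-0.37  0.41 -0.3   0.86 -0.    2.49]
turn deg [-0.01  0.   -0.  ] shift cm old axes [-0.07 -0.11  0.11] new axes [-0.07 -0.11  0.11]
```

View pics/s2.png

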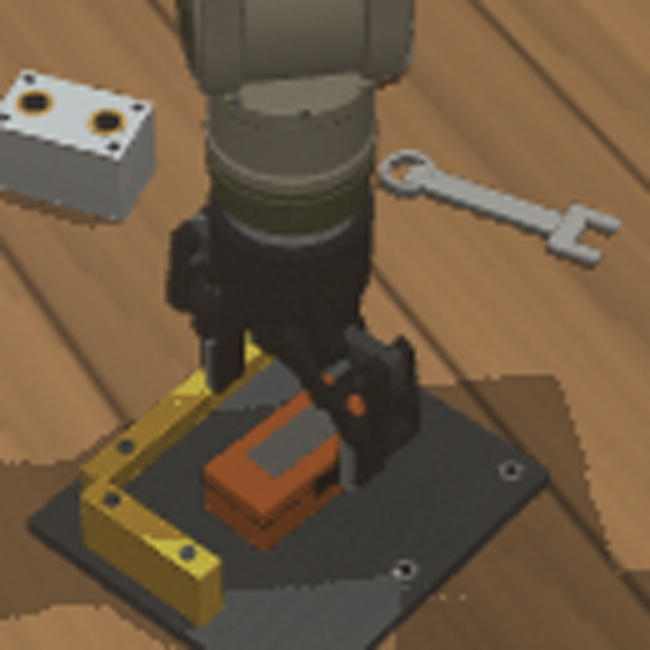

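The fingers straddle the case, with the near tip at about (360,485) in the crop, beside its wall. Closing.

Request:
step_arm([
  [[0,0,0],[0,0,0],3.5],
  [[0,0,0],[0,0,0],3.5],
  [[0,0,0],[0,0,0],3.5],
  [[0,0,0],[0,0,0],3.5],
  [[0,0,0],[0,0,0],3.5],
  [[0,0,0],[0,0,0],3.5],
  [[0,0,0],[0,0,0],3.5],
  [[0,0,0],[0,0,0],3.5],
  [[0,0,0],[0,0,0],3.5],
  [[0,0,0],[0,0,0],3.5],
])

```text
clock: 7.75
tcp_pos: [0.5457, -0.1248, 0.0156]
orientation: [0.099, 0.701, 0.099, -0.7]
wrist_force: [-2.5, 1.2, 6.0]
finger_gap: 0.0394
```

Run:
```python
from h import *
im=read_camera("scene"); save("s3",im,(230,110,360,240),5)
a=.09; goto(.459+.07*np.cos(a),.252+.07*np.sin(a),.16,np.degrees(a)+90)
```

```text
t 7.8 tcp [ 0.5457 -0.1247  0.0155] yaw -73.91 tilt [ 1.2e-03 -3.0e-04 -1.0e+00] F [-1.9  1.4  6.5] gap 0.0394 j [-0.37  0.41 -0.3   0.86  0.    2.49]
turn deg [10.94 -0.06 -0.03] shift cm old axes [-14.46 -37.26  -9.01] new axes [-14.45 -38.3   -1.76]
```

View pics/s3.png

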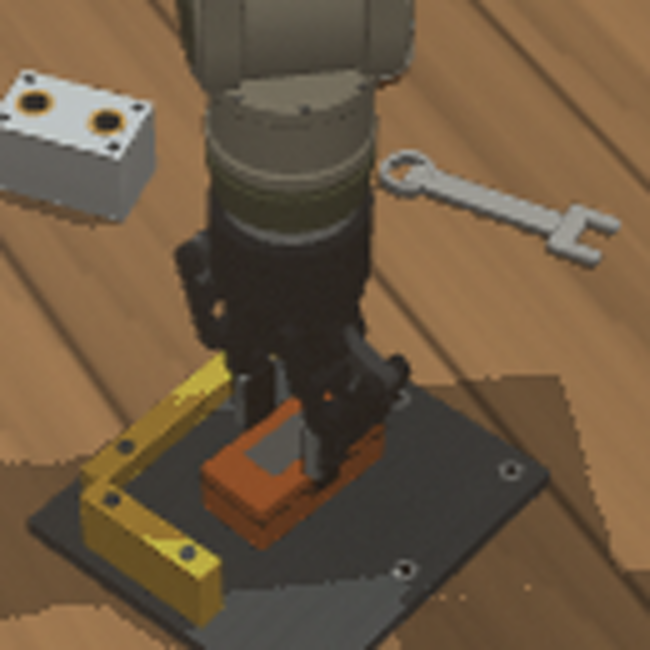

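Request:
step_arm([
  [[0,0,0],[0,0,0],0],
  [[0,0,0],[0,0,0],0],
  [[0,0,0],[0,0,0],0],
  [[0,0,0],[0,0,0],0],
  [[0,0,0],[0,0,0],0],
  [[0,0,0],[-0.2,0,0],0],
  [[0,0,0],[-0.4,0,0],0],
  [[0,0,0],[-0.6,0,0],0],
  [[0,0,0],[-0.8,0,0],0],
  [[0,0,0],[-1,0,0],0],
])

```text
clock: 8.8
tcp_pos: [0.545, -0.1247, 0.0448]
orientation: [-0.099, -0.7, -0.099, 0.7]
wrist_force: [0.9, -0.4, -2.8]
finger_gap: 0.039
```

Run:
```python
from h import *
im=read_camera("scene"); save("s4",im,(230,110,360,240),5)
a=.09; goto(.459+.07*np.cos(a),.252+.07*np.sin(a),.16,np.degrees(a)+90)
```

```text
t 8.85 tcp [ 0.5464 -0.1252  0.0469] yaw -73.91 tilt [ 0.0023 -0.001  -1.    ] F [-0.4  0.5 -1.8] gap 0.039 j [-0.37  0.38 -0.26  0.93 -0.    2.49]
turn deg [10.93 -0.12 -0.08] shift cm old axes [-11.35 -37.32  -8.95] new axes [-11.31 -38.35  -1.69]
```

View pics/s4.png

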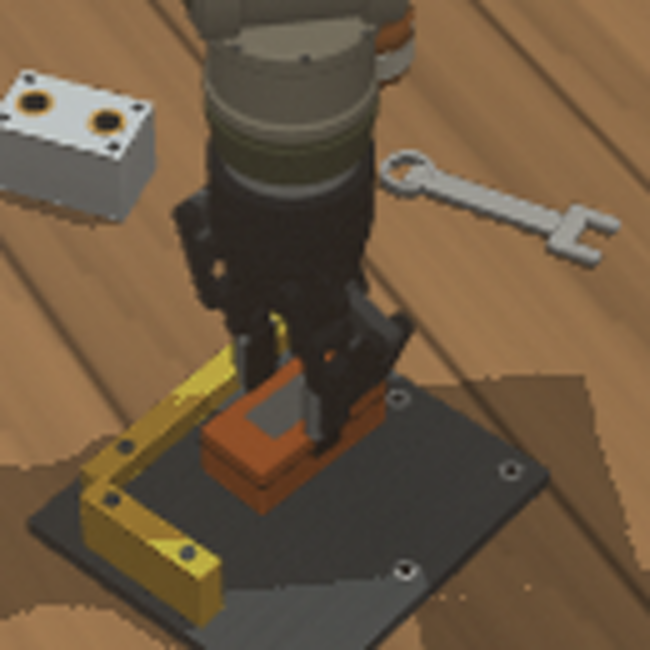

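The case is lifted and held. The gap reads 39 mm on the 44 mm case, so it reads about 5 mm low. Carrying it to the drawer.

Request:
step_arm([
  [[5.5,0,0],[-3.5,0,0],0],
  [[5.4,0,0],[-3.5,0,0],0],
  [[0,0,0],[0,-3.0,-0.2],0],
  [[0,0,0],[0,-4.5,-0.2],0],
  [[0,0,0],[0,-4.5,-0.2],0],
  [[0,0,0],[0,-4.5,-0.2],0],
  [[0,0,0],[0,-4.5,-0.2],0],
  [[0,0,0],[0,-4.5,-0.2],0],
  [[0,0,0],[0,-4.5,-0.2],0],
  [[0,0,0],[0,-4.5,-0.2],0],
])

```text
clock: 9.85
tcp_pos: [0.5341, 0.1796, 0.1157]
orientation: [-0.045, -0.704, -0.07, 0.706]
wrist_force: [0.5, -1.1, -1.7]
finger_gap: 0.0387
```

Run:
```python
from h import *
im=read_camera("scene"); save("s5",im,(180,110,480,380),2)
a=.09; goto(.459+.07*np.cos(a),.252+.07*np.sin(a),.12,np.degrees(a)+90)
```

```text
t 9.9 tcp [0.5342 0.1824 0.1159] yaw -80.54 tilt [-0.0054  0.0382 -0.9993] F [ 0.8  3.  -1.8] gap 0.0387 j [ 0.16  0.33 -0.15  1.09  0.04  3.14]
turn deg [4.3  0.03 2.21] shift cm old axes [-0.12 -7.59 -0.71] new axes [-0.41 -7.61 -0.13]
```

View pics/s5.png

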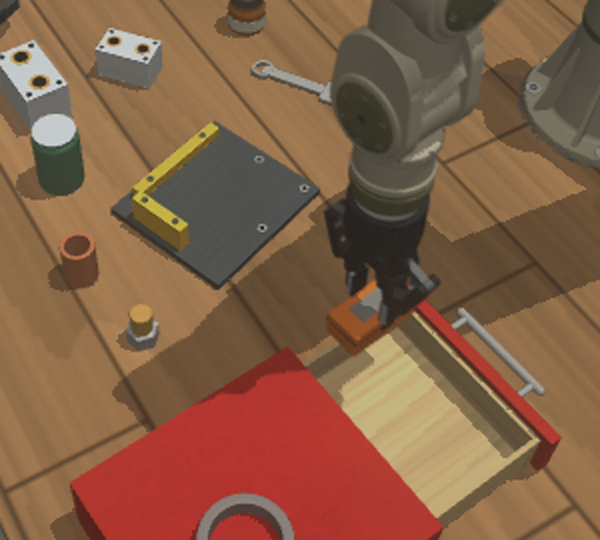

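Joint 6 is at its limit of 3.14, which left a 2° tilt. I'll turn the tool half round the other way, since the grasp is the same.

Request:
step_arm([
  [[-8,0,0],[0,0,0],0],
  [[-8.5,0,0],[0,0,0],0],
  [[-8.5,0,0],[0,0,0],0],
  [[-8.5,0,0],[0,0,0],0],
  [[-8.5,0,0],[0,0,0],0],
  [[-8.5,0,0],[0,0,0],0],
  [[-8.5,0,0],[0,0,0],0],
  [[-8.5,0,0],[0,0,0],0],
  [[-8.5,0,0],[0,0,0],0],
  [[-8.5,0,0],[0,0,0],0],
])

```text
clock: 10.9
tcp_pos: [0.5345, 0.1775, 0.1156]
orientation: [0.507, 0.49, 0.526, -0.475]
wrist_force: [-1.0, 0.1, -3.3]
finger_gap: 0.0388
```

Request:
step_arm([
  [[-8.5,0,0],[0,0,0],0],
  [[-8.5,0,0],[0,0,0],0],
  [[-8.5,0,0],[0,0,0],0],
  [[-8.5,0,0],[0,0,0],0],
  [[-8.5,0,0],[0,0,0],0],
  [[-8.5,0,0],[0,0,0],0],
  [[-8.5,0,0],[0,0,0],0],
  [[-8.5,0,0],[0,0,0],0],
  [[-8.5,0,0],[0,0,0],0],
  [[-8.5,0,0],[0,0,0],0],
])

```text
clock: 11.9
tcp_pos: [0.5345, 0.1774, 0.1156]
orientation: [0.705, 0.019, 0.709, 0.005]
wrist_force: [-1.0, 1.0, -3.0]
finger_gap: 0.0389
```

Run:
```python
from h import *
a=.09; goto(.459+.07*np.cos(a),.252+.07*np.sin(a),.12,np.degrees(a)+90)
im=read_camera("top"); save("t6",im,(80,60,340,280),3)
```

```text
t 11.9 tcp [0.5345 0.1774 0.1156] yaw 88.93 tilt [-0.0056  0.0341 -0.9994] F [-1.  1. -3.] gap 0.0389 j [ 0.16  0.33 -0.15  1.09  0.03  0.18]
turn deg [-6.22 -0.25 -1.97] shift cm old axes [-0.16  8.08 -0.73] new axes [-0.44  8.11  0.15]
```

View pics/t6.png

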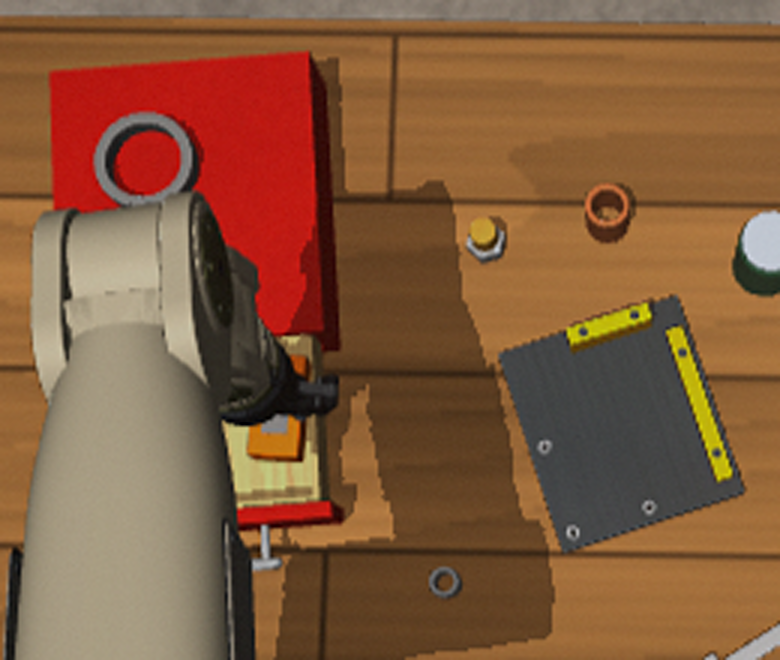

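Request:
step_arm([
  [[-3.1,-0.1,-1.0],[0,0,0],0],
  [[-3.1,-0.1,-1.0],[0,0,0],0],
  [[0,0,0],[0,2,0],0],
  [[0,0,0],[0,2,0],0],
  [[0,0,0],[0,2,0],0],
  [[0,0,0],[0,1.5,0.1],0],
  [[0,0,0],[0,0.6,0],0],
  [[0,0,0],[1,0,0],0],
  [[0,0,0],[1,0,0],0],
  [[0,0,0],[0,0,0],0],
])

```text
clock: 12.95
tcp_pos: [0.5269, 0.2571, 0.0927]
orientation: [0.705, -0.03, 0.708, 0.029]
wrist_force: [-1.3, -0.3, -2.5]
finger_gap: 0.0384
```

Run:
```python
from h import *
a=.09; goto(.459+.07*np.cos(a),.252+.07*np.sin(a),.027,np.degrees(a)+90)
for n in ["top","scene"]: im=read_camera(n); save("u7"+n,im,(80,130,260,280) if n=="top" else(240,180,470,390),3)
```

```text
t 12.95 tcp [0.5269 0.2571 0.0927] yaw 94.74 tilt [-0.0055 -0.0022 -1.    ] F [-1.3 -0.3 -2.5] gap 0.0384 j [ 0.32  0.39 -0.11  1.07 -0.    0.23]
turn deg [-0.42 -0.33  0.1 ] shift cm old axes [6.57 0.12 0.23] new axes [6.57 0.1  0.19]
```

View pics/u7top.png

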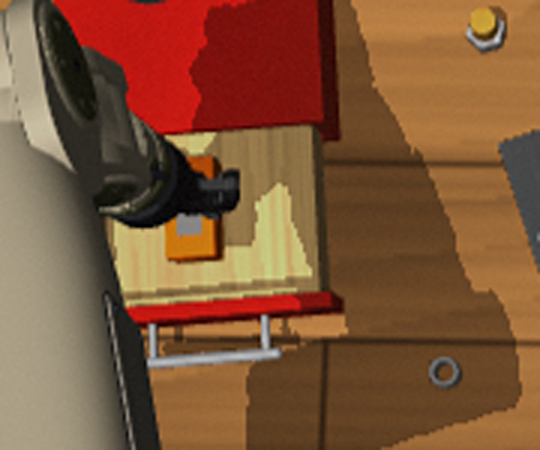

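View pics/u7scene.png

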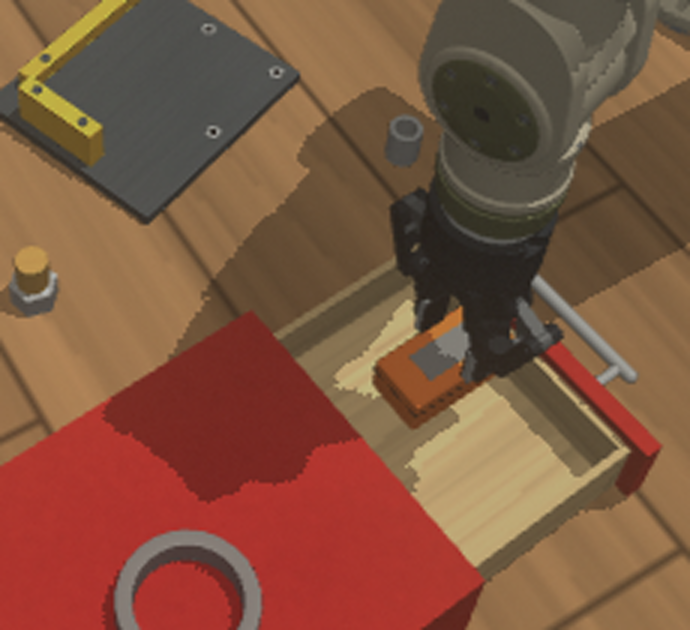

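The case hangs over the drawer floor, about 20 mm clear of the chest edge. Lowering and releasing.

Request:
step_arm([
  [[0,0,0],[0.6,0,0],0],
  [[0,0,0],[1.2,0,0],0],
  [[0,0,0],[1.2,0,0],0],
  [[0,0,0],[1.2,0,0],0],
  [[0,0,0],[1.0,0,0],0],
  [[0,0,0],[0.7,0,0],0],
  [[0,0,0],[0.4,0,0],0],
  [[0,0,0],[0.1,0,0],0],
  [[0,0,0],[0,0,0],0],
  [[0,0,0],[0,0,0],0],
])

```text
clock: 14.05
tcp_pos: [0.5289, 0.2586, 0.0317]
orientation: [0.706, -0.03, 0.707, 0.03]
wrist_force: [0.4, -0.3, -2.6]
finger_gap: 0.0387
```

Run:
```python
from h import *
goto(.527,.257,.12)
```

```text
t 14.05 tcp [0.5289 0.2586 0.0317] yaw 94.81 tilt [-6.e-04 -2.e-04 -1.e+00] F [ 0.4 -0.3 -2.6] gap 0.0387 j [ 0.32  0.44 -0.2   0.93 -0.    0.23]
turn deg [0. 0. 0.] shift cm old axes [-8.83 -0.14 -0.2 ] new axes [-8.83 -0.14 -0.2 ]
```

Request:
step_arm([
  [[0,0,0],[0.3,0,0],0],
  [[0,0,0],[0.2,0,0],0],
  [[0,0,0],[0,0,0],0],
  [[0,0,0],[0,0,0],8],
  [[0,0,0],[0,0,0],8],
  [[0,0,0],[0,0,0],8],
  [[0,0,0],[0,0,0],8],
  [[0,0,0],[-1,0,0],8],
  [[0,0,0],[-2,0,0],8],
  [[0,0,0],[-3,0,0],8],
])

```text
clock: 15.05
tcp_pos: [0.5272, 0.258, 0.086]
orientation: [0.705, -0.03, 0.708, 0.029]
wrist_force: [0.7, 0.4, -0.1]
finger_gap: 0.08
```

Request:
step_arm([
  [[0,0,0],[-3,0,0],3],
  [[0,0,0],[-1,0,0],0],
  [[0,0,0],[0,0,3],0],
  [[0,0,0],[0,0,4],0],
  [[0,0,0],[0,0,4],0],
  [[0,0,0],[0,0,3.5],0],
  [[0,0,0],[0,0,2.5],0],
  [[0,0,0],[0,0,0],0],
  [[0,0,0],[0,0,0],0],
  [[0,0,0],[0,0,0],0],
])

```text
clock: 16.05
tcp_pos: [0.6968, 0.2727, 0.1258]
orientation: [0.706, -0.03, 0.707, 0.03]
wrist_force: [-0.3, -0.6, -0.2]
finger_gap: 0.0
```

Run:
```python
from h import *
for n in ["top","scene"]: im=read_camera(n); save("u8"+n,im,(80,130,260,280) if n=="top" else(240,180,470,390),3)
goto(.365,.246,.13,95.2)
```

```text
t 16.15 tcp [0.697  0.2729 0.1265] yaw 94.84 tilt [-1.6e-03 -5.0e-04 -1.0e+00] F [-0.3  0.5  0. ] gap -0.0002 j [ 0.27  0.7   0.48  1.35 -0.    0.18]
turn deg [-0.36 -0.09  0.02] shift cm old axes [ -0.29   0.12 -33.3 ] new axes [ -0.35   0.33 -33.3 ]
```

View pics/u8top.png

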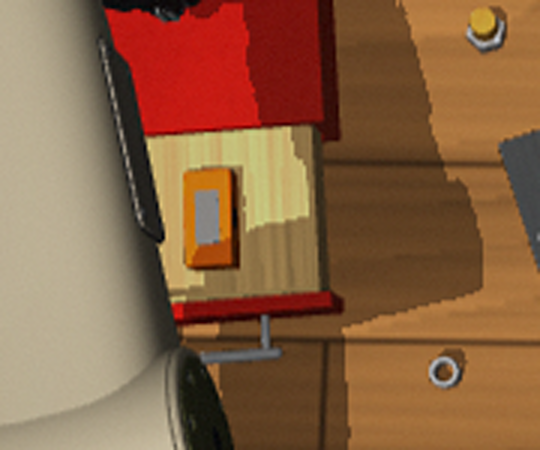

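View pics/u8scene.png

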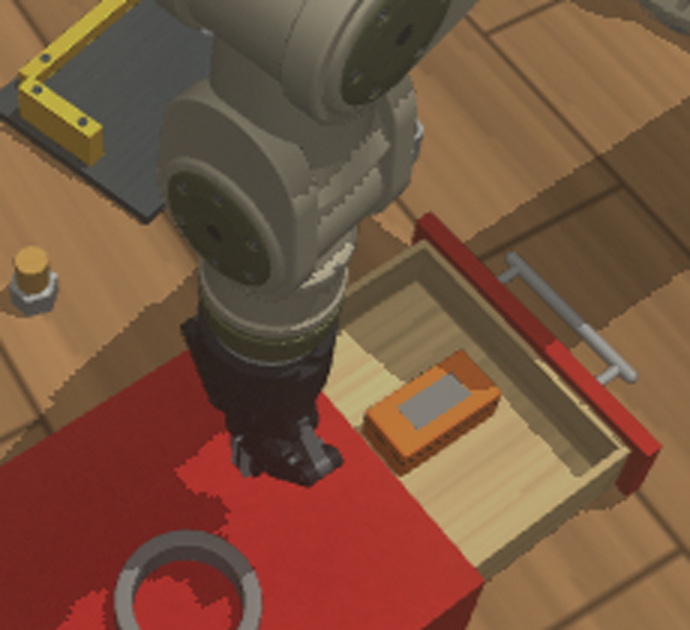

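I moved z the wrong way there, a harmless pass above the chest. The case lies in the drawer at about (210,215) in the top crop. Going to the front of the handle.

Request:
step_arm([
  [[0,0,0],[0,0,-2.5],0],
  [[0,0,0],[0,0,-4],0],
  [[0,0,0],[0,0,-4],0],
  [[0,0,0],[0,0,-4],0],
  [[0,0,0],[0,0,-4],0],
  [[0,0,0],[0,0,-4],0],
  [[0,0,0],[0,0,-4],0],
  [[0,0,0],[0,0,-4],0],
  [[0,0,0],[0,0,-3],0],
  [[-0.3,0,0],[0,0.3,-0.5],0],
])

```text
clock: 17.15
tcp_pos: [0.3542, 0.2463, 0.1268]
orientation: [0.705, -0.032, 0.707, 0.032]
wrist_force: [1.3, -0.3, -0.1]
finger_gap: -0.0001
```

Run:
```python
from h import *
for n in ["scene"]: im=read_camera(n); save("u9"+n,im,(300,150,540,390),2)
goto(.360,.246,.038,95.2)
```

```text
t 17.2 tcp [0.3559 0.2472 0.1271] yaw 95.23 tilt [-1.2e-03  1.0e-04 -1.0e+00] F [-0.8 -0.2  0.6] gap -0.0 j [ 0.42  0.08 -0.43  1.05  0.    0.33]
turn deg [ 0.03 -0.07 -0.01] shift cm old axes [ 8.91 -0.16  0.41] new axes [ 8.91 -0.15  0.4 ]
```

View pics/u9scene.png

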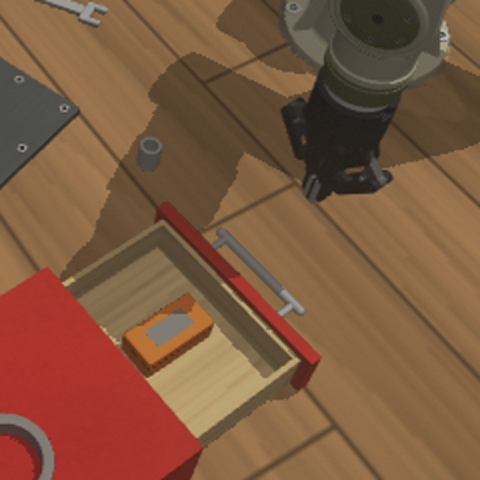

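Request:
step_arm([
  [[0,0,0],[1,0,0],0],
  [[0,0,0],[2,0,0],0],
  [[0,0,0],[2,0,0],0],
  [[0,0,0],[2,0,0],0],
  [[0,0,0],[1.5,0,0],0],
  [[0,0,0],[0.4,0,0],0],
  [[0,0,0],[0,0,0.5],0],
  [[0,0,0],[0,0,1],0],
  [[0,0,0],[0,0,1],0],
  [[0,0,0],[0,0,1],0],
])

```text
clock: 18.2
tcp_pos: [0.3958, 0.2507, 0.0382]
orientation: [0.707, -0.031, 0.706, 0.032]
wrist_force: [0.3, 0.7, 0.4]
finger_gap: -0.0
```

Request:
step_arm([
  [[0,0,0],[0,0,1],0],
  [[0,0,0],[0,0,1.2],0],
  [[0,0,0],[0,0,1.2],0],
  [[0,0,0],[0,0,1.2],0],
  [[0,0,0],[0,0,1.2],0],
  [[0,0,0],[0,0,1.2],0],
  [[0,0,0],[0,0,1.2],0],
  [[0,0,0],[0,0,1.2],0],
  [[0,0,0],[0,0,1],0],
  [[0,0,0],[0,0,0.6],0],
])

```text
clock: 19.2
tcp_pos: [0.5046, 0.2601, 0.0372]
orientation: [0.706, -0.032, 0.707, 0.031]
wrist_force: [-0.9, -0.1, 1.3]
finger_gap: -0.0001
```

Run:
```python
from h import *
for n in ["scene"]: im=read_camera(n); save("u10"+n,im,(240,150,540,390),2)
goto(.54,.26,.038,95.2)
```

```text
t 19.25 tcp [0.5053 0.2601 0.0373] yaw 95.07 tilt [ 1.e-04 -4.e-04 -1.e+00] F [ 1.5  1.  -0.6] gap 0.0001 j [ 0.33  0.4  -0.25  0.92 -0.    0.25]
turn deg [-0.13  0.    0.02] shift cm old axes [-0.07 -0.32  3.45] new axes [-0.07 -0.33  3.45]
```

View pics/u10scene.png

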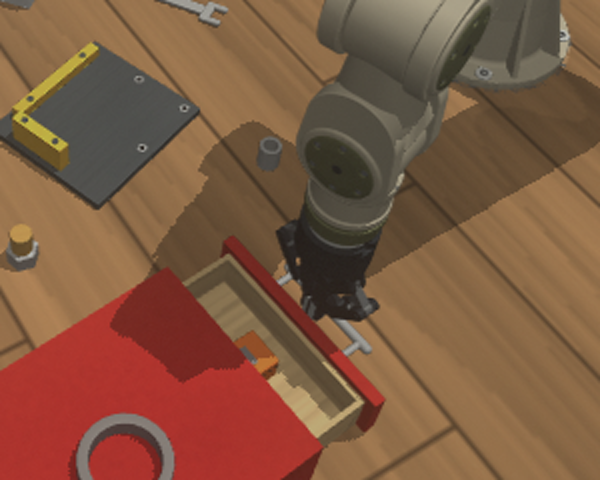

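Request:
step_arm([
  [[0,0,0],[0,0,0.8],0],
  [[0,0,0],[0,0,0.8],0],
  [[0,0,0],[0,0,0.8],0],
  [[0,0,0],[0,0,0.7],0],
  [[0,0,0],[0,0,0.6],0],
  [[0,0,0],[0,0,0.5],0],
  [[0,0,0],[0,0,0.4],0],
  [[0,0,0],[0,0,0.4],0],
  [[0,0,0],[0,0,0.3],0],
  [[0,0,0],[0,0,0.2],0],
])

```text
clock: 20.25
tcp_pos: [0.5582, 0.265, 0.0372]
orientation: [0.706, -0.032, 0.707, 0.031]
wrist_force: [-0.7, -0.8, -0.2]
finger_gap: 0.0
```

Run:
```python
from h import *
for n in ["scene"]: im=read_camera(n); save("u11"+n,im,(200,150,500,390),2)
goto(.56,.26,.038,95.2)
```

```text
t 20.3 tcp [0.5586 0.265  0.0372] yaw 95.1 tilt [-8.e-04 -5.e-04 -1.e+00] F [-0.3  0.  -0.1] gap 0.0 j [ 0.31  0.49 -0.11  0.97 -0.    0.22]
turn deg [-0.1  -0.05  0.02] shift cm old axes [-0.08 -0.51  0.09] new axes [-0.08 -0.51  0.09]
```

View pics/u11scene.png

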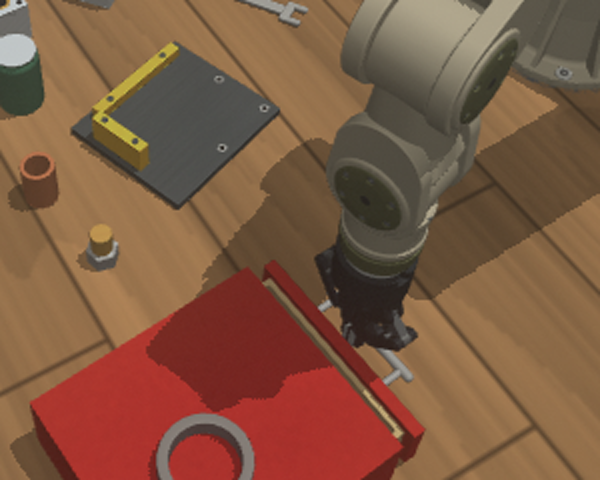

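Request:
step_arm([
  [[0,0,0],[0,0,0.2],0],
  [[0,0,0],[0,0,0.2],0],
  [[0,0,0],[0,0,0.2],0],
  [[0,0,0],[0,0,0.2],0],
  [[0,0,0],[0,0,0.2],0],
  [[0,0,0],[0,0,0.1],0],
  [[0,0,0],[0,0,0.1],0],
  [[0,0,0],[0,0,0.1],0],
  [[0,0,0],[0,0,0],0],
  [[0,0,0],[0,0,0],0],
])

```text
clock: 21.3
tcp_pos: [0.5712, 0.2661, 0.0371]
orientation: [0.706, -0.032, 0.707, 0.031]
wrist_force: [0.7, 0.8, 0.0]
finger_gap: 0.0002
```

Run:
```python
from h import *
for n in ["scene"]: im=read_camera(n); save("u12"+n,im,(250,230,450,390),3)
goto(.56,.26,.038,95.2)
```

```text
t 21.35 tcp [0.5712 0.2661 0.0371] yaw 95.1 tilt [-1.1e-03 -5.0e-04 -1.0e+00] F [-1.1  0.5 -0.3] gap 0.0 j [ 0.31  0.51 -0.07  0.99 -0.    0.22]
turn deg [-0.1  -0.06  0.02] shift cm old axes [-0.09 -0.51 -1.17] new axes [-0.09 -0.51 -1.17]
```

View pics/u12scene.png

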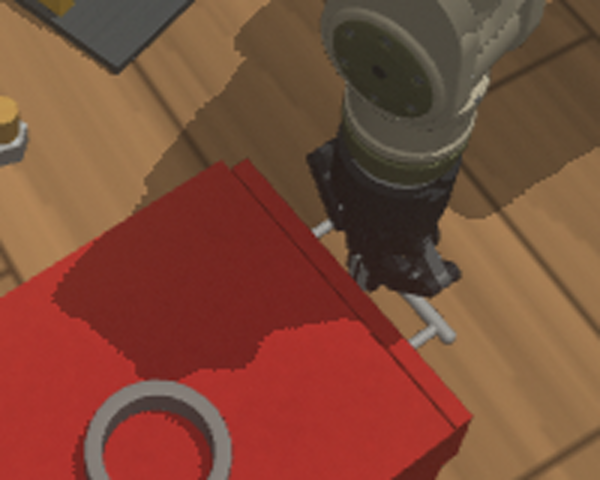

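Nearly shut and still no end-stop force. I'll push on until the wrist force shows the stop.

Request:
step_arm([
  [[0,0,0],[0,0,0.1],0],
  [[0,0,0],[0,0,0.1],0],
  [[0,0,0],[0,0,0.1],0],
  [[0,0,0],[0,0,0.1],0],
  [[0,0,0],[0,0,0.1],0],
  [[0,0,0],[0,0,0.1],0],
  [[0,0,0],[0,0,0.1],0],
  [[0,0,0],[0,0,0.1],0],
  [[0,0,0],[0,0,0],0],
  [[0,0,0],[0,0,0],0],
])

```text
clock: 22.35
tcp_pos: [0.578, 0.2667, 0.037]
orientation: [0.705, -0.032, 0.707, 0.031]
wrist_force: [-4.7, -0.2, 3.1]
finger_gap: -0.0002
```

Run:
```python
from h import *
for n in ["scene"]: im=read_camera(n); save("u13"+n,im,(250,230,450,390),3)
goto(.56,.26,.038,95.2)
```

```text
t 22.4 tcp [0.578  0.2667 0.037 ] yaw 95.12 tilt [-3.e-03 -8.e-04 -1.e+00] F [-6.3 -0.1  2.5] gap -0.0001 j [ 0.31  0.52 -0.05  1.    0.    0.22]
turn deg [-0.08 -0.17  0.03] shift cm old axes [-0.09 -0.51 -1.85] new axes [-0.1  -0.51 -1.85]
```

View pics/u13scene.png

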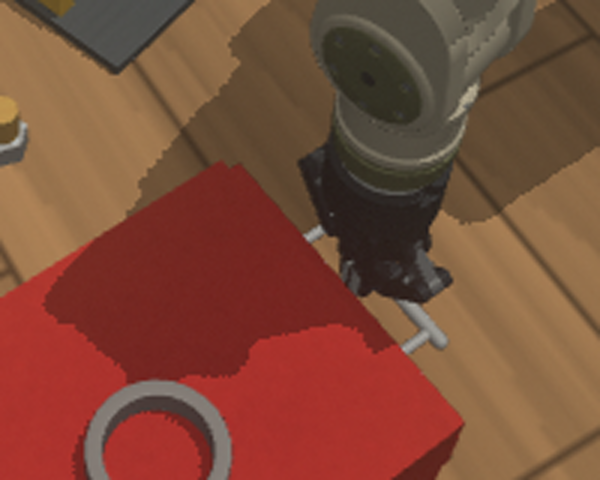

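The seam has closed and the wrist reads 6 N against the stop, so the drawer is shut. Retreating to the block.

Request:
step_arm([
  [[0,0,0],[0,0,-1.5],0],
  [[0,0,0],[0,0,-2.5],0],
  [[0,0,0],[-3,0,-1],0],
  [[0,0,0],[-4,0,0],0],
  [[0,0,0],[-4,0,0],0],
  [[0,0,0],[-4,0,0],0],
  [[0,0,0],[-2,0,0],0],
  [[8,0,0],[0,0,0],8.5],
  [[8,0,0],[0,0,0],8.5],
  [[8,0,0],[0,0,0],8.5],
], force=100)

```text
clock: 23.4
tcp_pos: [0.5308, 0.2626, 0.2078]
orientation: [0.698, 0.118, 0.697, -0.118]
wrist_force: [1.0, -0.1, -0.1]
finger_gap: 0.043
```

Run:
```python
from h import *
for n in ["scene"]: im=read_camera(n); save("u14"+n,im,(200,130,500,390),2)
goto(.5347,-.3894,.15,40.2)
```

```text
t 23.45 tcp [0.5306 0.2626 0.2076] yaw 70.47 tilt [ 1.1e-03 -1.0e-04 -1.0e+00] F [-0.1  0.3  0.4] gap 0.0506 j [ 0.32  0.34  0.1   1.33 -0.    0.67]
turn deg [ 3.027e+01  6.000e-02 -3.000e-02] shift cm old axes [  5.77 -61.31  22.17] new axes [  5.76 -41.77  50.06]
```

View pics/u14scene.png

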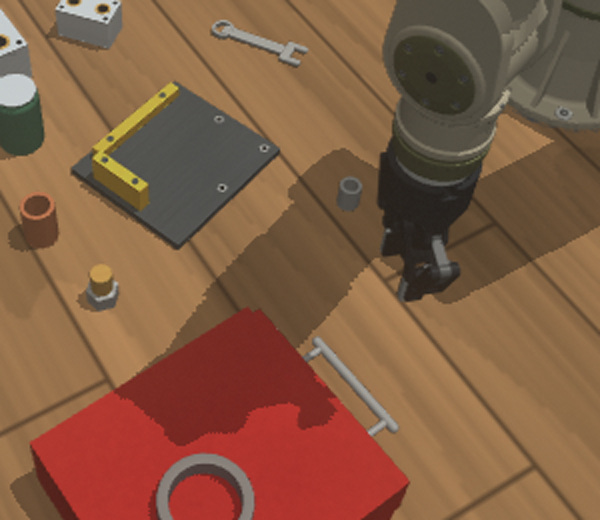

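The drawer front is flush with the chest. On to the block.

Request:
step_arm([
  [[7.6,0,0],[0,0,0],8.5],
  [[7.6,0,0],[0,0,0],8.5],
  [[7.6,0,0],[0,0,0],8.5],
  [[7.5,0,0],[0,0,0],8.5],
  [[0,0,0],[0,-2.0,2.4],8.5],
  [[0,0,0],[0,-3.0,3.6],8.5],
  [[0,0,0],[0,-3.0,3.6],8.5],
  [[0,0,0],[0,-3.0,3.6],8.5],
  [[0,0,0],[0,-3.0,3.6],8.5],
  [[0,0,0],[0,-3.0,3.6],8.5],
])

```text
clock: 24.45
tcp_pos: [0.5347, -0.0052, 0.2076]
orientation: [0.644, 0.293, 0.643, -0.294]
wrist_force: [1.0, 0.1, 0.1]
finger_gap: 0.0851
```

Request:
step_arm([
  [[0,0,0],[0,-3.0,3.6],8.5],
  [[0,0,0],[0,-3.0,3.6],8.5],
  [[0,0,0],[0,-3.0,3.6],8.5],
  [[0,0,0],[0,-3.0,3.6],8.5],
  [[0,0,0],[0,-3.0,3.6],8.5],
  [[0,0,0],[0,-3.0,3.6],8.5],
  [[0,0,0],[0,-3.0,3.6],8.5],
  [[0,0,0],[0,-3.0,3.6],8.5],
  [[0,0,0],[0,0,0],8.5],
  [[0,0,0],[0,0,0],8.5],
])

```text
clock: 25.45
tcp_pos: [0.5403, -0.3796, 0.2066]
orientation: [0.642, 0.294, 0.643, -0.295]
wrist_force: [-0.3, 0.6, -0.3]
finger_gap: 0.085
```

Run:
```python
from h import *
for n in ["scene"]: im=read_camera(n); save("u15"+n,im,(150,50,350,250),3)
goto(.5347,-.3894,.1,40.4)
d=silhouettes("scene","block"); print([(x["p"],x["extent"]) for x in d])
for x in d:
  if abs(x["extent"][0]-230)<12: print(fitbox({"scene":x["mask"]},(.08,.048,.05),0,[.5347,-.3894,[2.27]]))
```

```text
t 25.5 tcp [ 0.5405 -0.3782  0.207 ] yaw 40.84 tilt [-1.6e-03 -2.0e-04 -1.0e+00] F [0.7 0.6 0.5] gap 0.0852 j [-0.73  0.49  0.31  1.4  -0.    0.13]
turn deg [ 0.44 -0.05  0.08] shift cm old axes [10.7  -1.15  0.48] new axes [10.7  -1.17  0.48]
[(0.78, [175.9, 132.4, 38.2, 38.4]), (0.66, [230.1, 123.4, 29.8, 29.9]), (0.25, [325.9, 287.9, 76.1, 85.0])]
(array([ 0.53586696, -0.38969913,  2.19534943]), np.float64(0.08063870668411255))
```

View pics/u15scene.png

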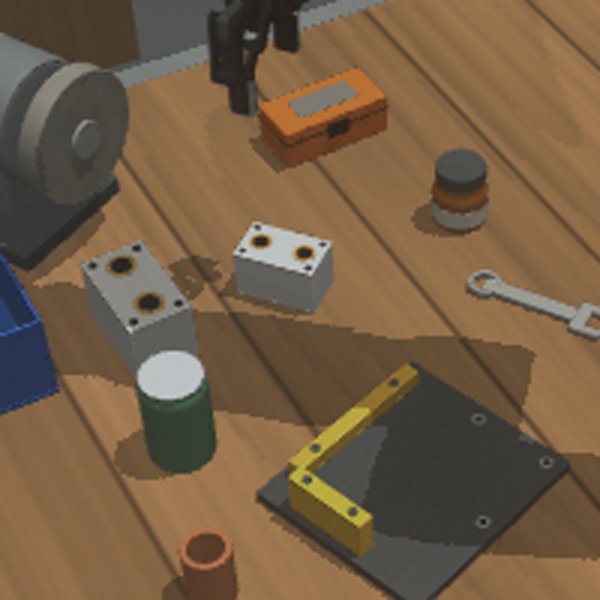

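Request:
step_arm([
  [[0.4,0,0],[0,-0.6,0.2],8.5],
  [[0,0,0],[1,-0.6,0.3],8.5],
  [[0,0,0],[2,0,0],8.5],
  [[0,0,0],[2.5,0,0],8.5],
  [[0,0,0],[2.5,0,0],8.5],
  [[0,0,0],[2.5,0,0],8.5],
  [[0,0,0],[2.5,0,0],8.5],
  [[0,0,0],[1.5,0,0],8.5],
  [[0,0,0],[1,0,0],8.5],
  [[0,0,0],[0,0,0],8.5],
])

```text
clock: 26.55
tcp_pos: [0.5335, -0.3884, 0.0508]
orientation: [0.641, 0.296, 0.643, -0.296]
wrist_force: [-0.0, -0.4, 0.2]
finger_gap: 0.0849
```

Run:
```python
from h import *
for n in ["scene","top"]: im=read_camera(n); save("u16"+n,im,(190,70,310,190) if n=="scene" else (330,150,450,270),5)
goto(.5347,-.3894,.019,40.4)
```

```text
t 26.65 tcp [ 0.5347 -0.3896  0.053 ] yaw 40.43 tilt [-0.001  -0.0011 -1.    ] F [0.1 0.2 1.2] gap 0.0848 j [-0.75  0.55  0.04  1.06 -0.    0.11]
turn deg [0.03 0.01 0.08] shift cm old axes [ 3.4   0.02 -0.02] new axes [ 3.4   0.02 -0.02]
```

View pics/u16scene.png

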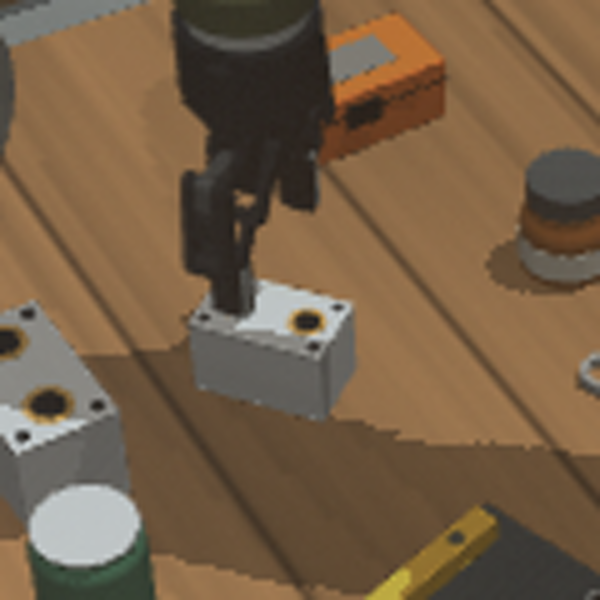

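View pics/u16top.png

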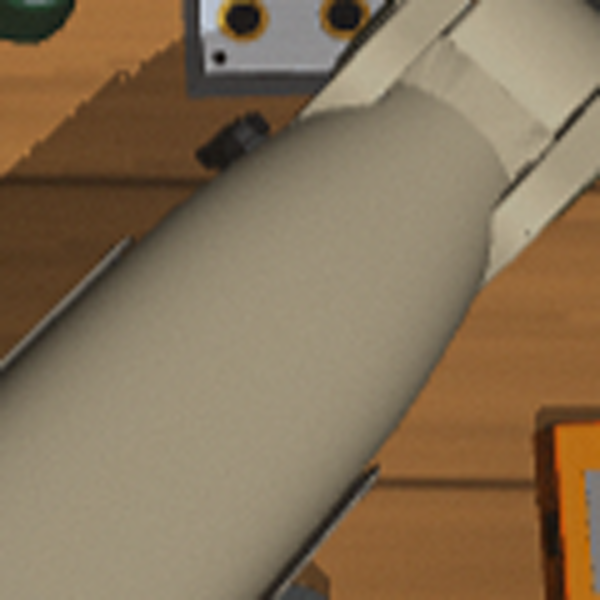

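Run:
```python
from h import *
a=cv2.imread("pics/u16scene.png"); o=np.array([190,70])
def dr(P,c,cl=True):
    h=((proj("scene",P)+.5-o)*5).astype(np.int32); cv2.polylines(a,[h],cl,c,1)
for yaw,c in((2.275,(255,0,0)),):
    B=box(.5347,-.3894,yaw,(.08,.048,.05),0); dr(B[[1,3,7,5]],c); dr(B[[0,2,6,4]],c)
u=np.array([np.cos(np.radians(40.4)),np.sin(np.radians(40.4)),0]); t=np.array([.5347,-.3896,.053])
for dz,c in((0,(0,255,0)),(.013,(0,0,255))): dr(np.array([t-u*.0425+[0,0,dz],t+u*.0425+[0,0,dz]]),c,False)
cv2.imwrite("pics/ov16.png",a)
```

```text
(no output)
```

View pics/ov16.png

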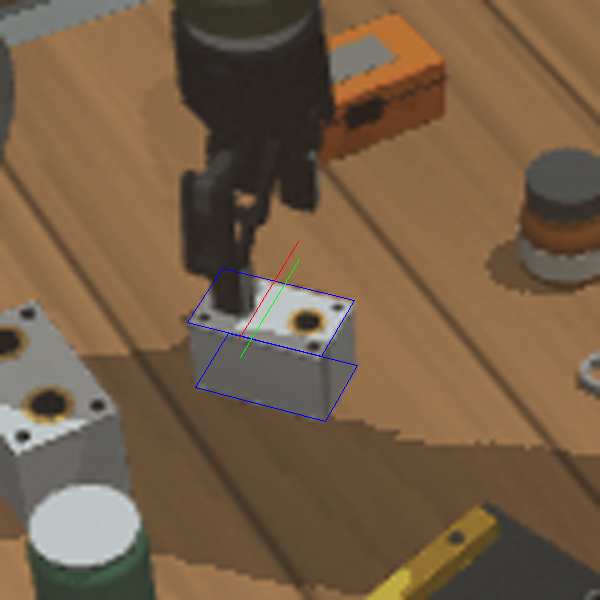

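The fingers straddle the block's width: tips at (235,312) and (300,208), block top at (190–355, 270–355). The tips sit higher above the TCP than the shut-finger model says. I'll go to TCP z = 12 mm, close, and measure the tip height in the picture.

Request:
step_arm([
  [[0,0,0],[0.8,0,0],8.5],
  [[0,0,0],[1,0,0],8.5],
  [[0,0,0],[1,0,0],8.5],
  [[0,0,0],[0.8,0,0],8.5],
  [[0,0,0],[0.5,0,0],8.5],
  [[0,0,0],[0,0,0],8.5],
  [[0,0,0],[0,0,0],0],
  [[0,0,0],[0,0,0],0],
  [[0,0,0],[0,0,0],0],
  [[0,0,0],[0,0,0],0],
])

```text
clock: 27.65
tcp_pos: [0.5348, -0.3904, 0.0128]
orientation: [0.642, 0.296, 0.642, -0.297]
wrist_force: [-0.6, -1.3, 5.1]
finger_gap: 0.0445
```

Request:
step_arm([
  [[0,0,0],[0,0,0],0],
  [[0,0,0],[0,0,0],0],
  [[0,0,0],[0,0,0],0],
  [[0,0,0],[0,0,0],0],
  [[0,0,0],[0,0,0],0],
  [[0,0,0],[0,0,0],0],
  [[0,0,0],[0,0,0],0],
  [[0,0,0],[0,0,0],0],
  [[0,0,0],[0,0,0],0],
  [[0,0,0],[0,0,0],0],
])

```text
clock: 28.65
tcp_pos: [0.5348, -0.3904, 0.0128]
orientation: [0.642, 0.296, 0.642, -0.297]
wrist_force: [-0.9, -0.8, 4.9]
finger_gap: 0.0449
```

Run:
```python
from h import *
im=read_camera("scene"); save("u17",im,(210,90,290,170),8)
goto(.5347,-.3894,.012,40.4)
```

```text
t 28.7 tcp [ 0.5348 -0.3903  0.0127] yaw 40.4 tilt [-3.0e-04 -2.1e-03 -1.0e+00] F [-2.2 -0.3  5.7] gap 0.0452 j [-0.75  0.59 -0.01  0.97 -0.    0.12]
turn deg [-0.    0.08  0.09] shift cm old axes [ 0.07  0.05 -0.08] new axes [ 0.07  0.05 -0.08]
```

View pics/u17.png

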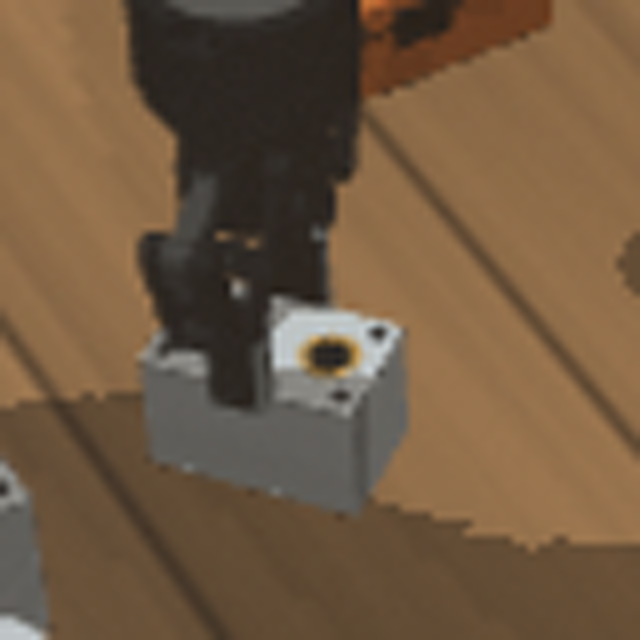

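The tips sit about 10 mm below the block's top (tip at row 408, top edge 390, bottom edge 478). That puts them about 27 mm above the reported TCP at this gap, which also explains the missed first grasp. I'll regrip 13 mm lower, still clear of the 16 mm bar height.

Request:
step_arm([
  [[0,0,0],[0,0,0],6.5],
  [[0,0,0],[0,0,0],6.5],
  [[0,0,0],[0,0,0],6.5],
  [[0,0,0],[0.5,0,0],6.5],
  [[0,0,0],[0.5,0,0],6.5],
  [[0,0,0],[0.3,0,0],6.5],
  [[0,0,0],[0,0,0],6.5],
  [[0,0,0],[0,0,0],0],
  [[0,0,0],[0,0,0],0],
  [[0,0,0],[0,0,0],0],
])

```text
clock: 29.7
tcp_pos: [0.5346, -0.3899, -0.001]
orientation: [0.642, 0.296, 0.642, -0.297]
wrist_force: [-0.3, -0.1, 1.5]
finger_gap: 0.046
```

Request:
step_arm([
  [[0,0,0],[0,0,0],0],
  [[0,0,0],[0,0,0],0],
  [[0,0,0],[0,0,0],0],
  [[0,0,0],[0,0,0],0],
  [[0,0,0],[0,0,0],0],
  [[0,0,0],[-0.2,0,0],0],
  [[0,0,0],[-0.5,0,0],0],
  [[0,0,0],[-0.5,0,0],0],
  [[0,0,0],[-0.5,0,0],0],
  [[0,0,0],[0,0,0],0],
])

```text
clock: 30.7
tcp_pos: [0.5349, -0.39, 0.0164]
orientation: [0.642, 0.296, 0.642, -0.297]
wrist_force: [0.2, -0.2, -3.4]
finger_gap: 0.0461
```

Run:
```python
from h import *
im=read_camera("scene"); save("u18",im,(210,90,290,170),8)
goto(.5347,-.3894,.012,40.4)
```

```text
t 30.75 tcp [ 0.5347 -0.3899  0.016 ] yaw 40.41 tilt [-8.0e-04 -1.2e-03 -1.0e+00] F [-0.6  1.2 -4.1] gap 0.0462 j [-0.75  0.58 -0.01  0.98 -0.    0.12]
turn deg [0.01 0.02 0.08] shift cm old axes [ 0.4   0.03 -0.04] new axes [ 0.4   0.03 -0.04]
```

View pics/u18.png

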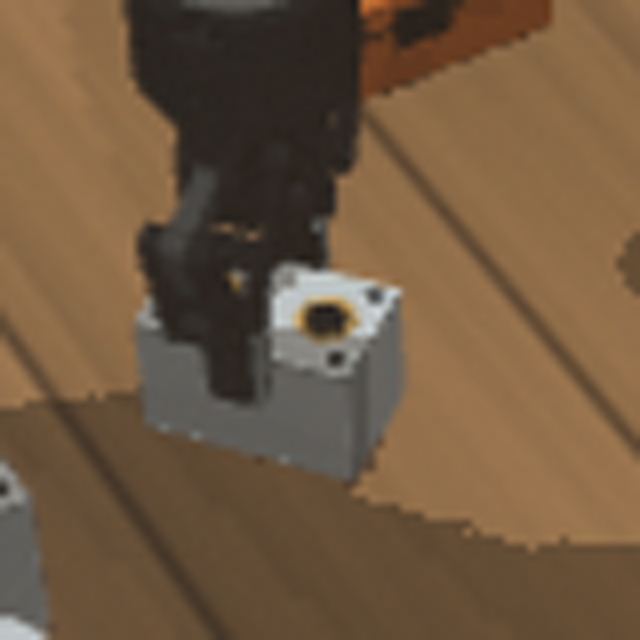

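The block is held with the tips about 24 mm above its bottom. Lifting, turning and carrying it to the jig.

Request:
step_arm([
  [[0,0,0],[-2,0,0],0],
  [[0,0,0],[-3,0,0],0],
  [[-8,0,0],[-3,0,0],0],
  [[-8,0,0],[-1,0,0],0],
  [[-8,0,0],[0,0,0],0],
  [[-8,0,0],[0,0,0],0],
  [[-8,0,0],[0,0,0],0],
  [[-8,0,0],[0,0,0],0],
  [[-8,0,0],[0,0,0],0],
  [[-8,0,0],[0,0,0],0],
])

```text
clock: 31.75
tcp_pos: [0.5344, -0.3894, 0.1052]
orientation: [0.701, -0.091, 0.702, 0.091]
wrist_force: [0.1, 0.2, -4.8]
finger_gap: 0.0463
```

Run:
```python
from h import *
goto(.581,-.1419,.08,18.63+90)
```

```text
t 31.75 tcp [ 0.5344 -0.3894  0.1052] yaw 104.74 tilt [-1.9e-03 -1.0e-04 -1.0e+00] F [ 0.1  0.2 -4.8] gap 0.0463 j [-0.75  0.52  0.12  1.17 -0.   -1.01]
turn deg [-3.89 -0.11 -0.02] shift cm old axes [ 2.51 22.75 10.81] new axes [ 2.52 21.96 12.33]
```

Request:
step_arm([
  [[-3.9,0,0],[0,0,0],0],
  [[0,0,0],[0,2.0,1.1],0],
  [[0,0,0],[0,3.5,2],0],
  [[0,0,0],[0,4,2.2],0],
  [[0,0,0],[0,4,2.2],0],
  [[0,0,0],[0,4,2.2],0],
  [[0,0,0],[0.5,2.8,1.6],0],
  [[0,0,0],[1,1.6,1.0],0],
  [[0,0,0],[1,0,0],0],
  [[0,0,0],[0,0,0],0],
])

```text
clock: 32.75
tcp_pos: [0.5812, -0.1422, 0.0786]
orientation: [0.696, -0.113, 0.7, 0.113]
wrist_force: [0.7, 0.5, -4.0]
finger_gap: 0.046
```

Run:
```python
from h import *
goto(.581,-.1419,.014,18.63+90)
for n in ["scene"]: im=read_camera(n); save("u19"+n,im,(210,110,340,240),5)
```

```text
t 32.75 tcp [ 0.5812 -0.1422  0.0786] yaw 108.37 tilt [-4.5e-03  1.0e-04 -1.0e+00] F [ 0.7  0.5 -4. ] gap 0.046 j [-0.37  0.42 -0.1   1.05 -0.   -0.69]
turn deg [-0.26 -0.24 -0.09] shift cm old axes [6.46 0.03 0.02] new axes [ 6.46  0.04 -0.01]
```

View pics/u19scene.png

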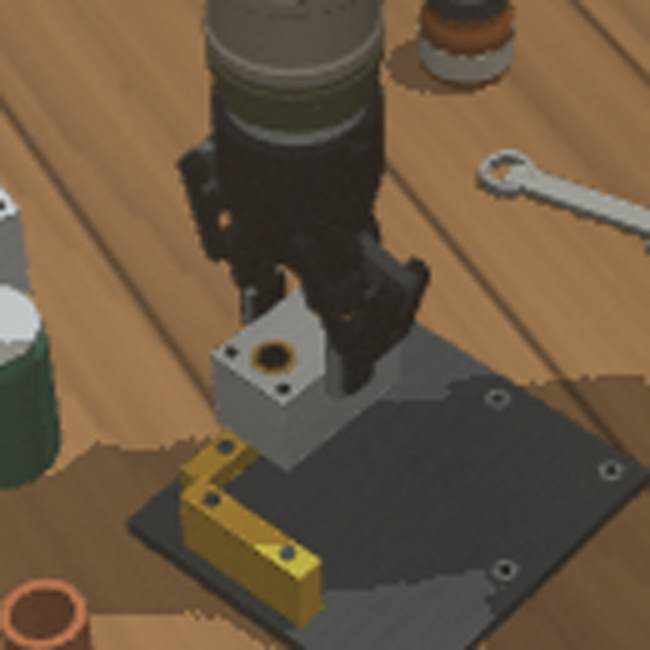

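Request:
step_arm([
  [[-0.2,0,0],[0.5,0,0],0],
  [[0,0,0],[1,0,0],0],
  [[0,0,0],[1,0,0],0],
  [[0,0,0],[1,0,0],0],
  [[0,0,0],[1,0,0],0],
  [[0,0,0],[0.7,0,0],0],
  [[0,0,0],[0.4,0,0],0],
  [[0,0,0],[0.3,0,0],0],
  [[0,0,0],[0,0,0],0],
  [[0,0,0],[0,0,0],0],
])

```text
clock: 33.8
tcp_pos: [0.5827, -0.1431, 0.0217]
orientation: [0.698, -0.114, 0.698, 0.114]
wrist_force: [0.5, 0.4, -3.7]
finger_gap: 0.046
```

Run:
```python
from h import *
goto(.581,-.1419,.011,18.63+90)
for n in ["scene"]: im=read_camera(n); save("u20"+n,im,(210,110,340,240),5); cv2.imwrite("pics/raw20.png",im[...,::-1])
d=silhouettes("scene","block")
print([(x["p"],x["extent"]) for x in d])
```

```text
t 33.8 tcp [ 0.5827 -0.1431  0.0217] yaw 108.51 tilt [-1.e-03 -8.e-04 -1.e+00] F [ 0.5  0.4 -3.7] gap 0.046 j [-0.37  0.47 -0.18  0.92 -0.   -0.7 ]
turn deg [-0.12 -0.07  0.03] shift cm old axes [ 1.07  0.17 -0.12] new axes [ 1.07  0.17 -0.12]
[(0.92, [176.7, 131.3, 37.8, 42.8]), (0.74, [254.7, 184.6, 32.3, 32.6])]
```

View pics/u20scene.png

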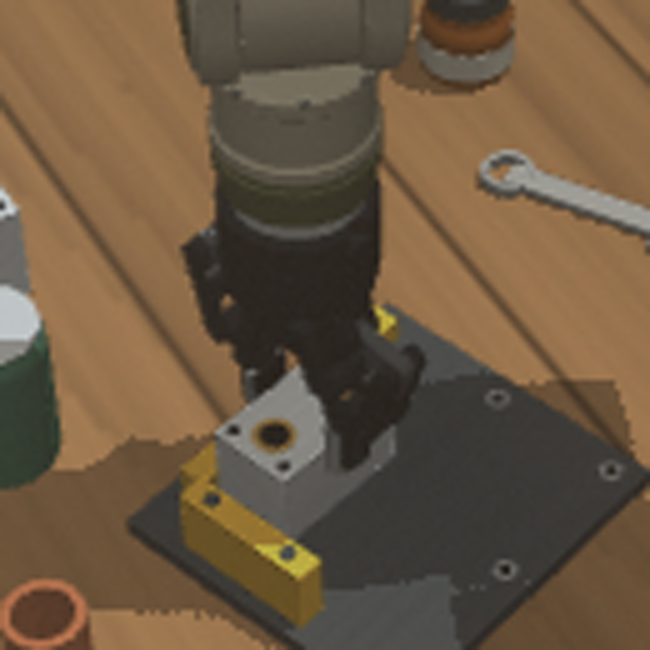

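Request:
step_arm([
  [[0,0,0],[0.3,0,0],0],
  [[0,0,0],[0.3,0,0],0],
  [[0,0,0],[0.2,0,0],0],
  [[0,0,0],[0.1,0,0],0],
  [[0,0,0],[0.1,0,0],0],
  [[0,0,0],[0.1,0,0],0],
  [[0,0,0],[0,0,0],0],
  [[0,0,0],[0,0,0],0],
  [[0,0,0],[0,0,0],0],
  [[0,0,0],[0,0,0],0],
])

```text
clock: 34.9
tcp_pos: [0.5823, -0.143, 0.011]
orientation: [0.697, -0.114, 0.698, 0.114]
wrist_force: [-4.3, 1.9, 4.9]
finger_gap: 0.0459
```

Run:
```python
from h import *
goto(.581,-.1419,.011,18.63+90)
```

```text
t 34.9 tcp [ 0.5823 -0.143   0.011 ] yaw 108.51 tilt [-1.3e-03 -7.0e-04 -1.0e+00] F [-4.3  1.9  4.9] gap 0.0459 j [-0.37  0.48 -0.19  0.9  -0.   -0.7 ]
turn deg [-0.12 -0.08  0.01] shift cm old axes [-0.    0.15 -0.09] new axes [-0.    0.15 -0.09]
```

The block is on the plate: Fz swung by about 9 N. It is about 10 mm from the side stop and 14 mm from the end stop. Sliding it in.

Request:
step_arm([
  [[-0.1,0,0],[-0.1,-0.1,0.2],0],
  [[0,0,0],[0,-0.1,0.2],0],
  [[0,0,0],[0,-0.1,0.2],0],
  [[0,0,0],[0,-0.1,0.2],0],
  [[0,0,0],[0,-0.1,0.2],0],
  [[0,0,0],[0,-0.1,0.1],0],
  [[0,0,0],[0,-0.1,0.1],0],
  [[0,0,0],[0,-0.1,0],0],
  [[0,0,0],[0,-0.1,0],0],
  [[0,0,0],[0,0,0],0],
])

```text
clock: 35.9
tcp_pos: [0.5961, -0.1474, 0.0111]
orientation: [0.697, -0.114, 0.699, 0.115]
wrist_force: [-3.1, 2.4, -1.8]
finger_gap: 0.0462
```

```bash
cat >> h.py <<'E'
def cf():
    s=get_state(); c=np.array([.6446,-.1584]); x=np.array([np.cos(.3252),np.sin(.3252)]); y=np.array([-x[1],x[0]])
    d=s["tcp_pos"][:2]-c; F=s["wrist_force"]
    M=rot(s["orientation"]).as_matrix()
    print("t",round(s["clock"],2),"corner-frame mm",round(1e3*d@x,1),round(1e3*d@y,1),"z",round(1e3*s["tcp_pos"][2],1),"F jig x,y,z",round(F[:2]@x,1),round(F[:2]@y,1),round(F[2],1),"tau",s["ft_torque"].round(2),"yaw",round(np.degrees(np.arctan2(M[1,1],M[0,1])),2),"tilt",M[:2,0].round(4),"gap",round(s["finger_gap"],4))
E
python3 - <<'E'
from h import *
cf()
E
```

```text
t 35.9 corner-frame mm -42.4 26.0 z 11.1 F jig x,y,z -2.2 3.2 -1.8 tau [0.57 0.6  0.18] yaw 108.62 tilt [-0.0024  0.0003] gap 0.0462
```

Request:
step_arm([
  [[0,0,0],[0,-0.1,0],0],
  [[0,0,0],[0,-0.1,0],0],
  [[0,0,0],[0,-0.1,0],0],
  [[0,0,0],[0,0,0],0],
  [[0,0,0],[0,0,0.1],0],
  [[0,0,0],[0,0,0.1],0],
  [[0,0,0],[0,0,0.1],0],
  [[0,0,0],[0,0,0],0],
  [[0,0,0],[0,0,0],0],
  [[0,0,0],[0,0,0],0],
])

```text
clock: 36.9
tcp_pos: [0.596, -0.1475, 0.0112]
orientation: [0.695, -0.113, 0.701, 0.116]
wrist_force: [-12.4, 5.5, 8.8]
finger_gap: 0.0464
```

Run:
```python
from h import *
cf()
for n in ["scene"]: im=read_camera(n); save("u21"+n,im,(210,110,340,240),5)
```

```text
t 36.9 corner-frame mm -42.6 25.9 z 11.2 F jig x,y,z -10.0 9.2 8.8 tau [1.36 2.6  0.34] yaw 108.65 tilt [-0.0089  0.0028] gap 0.0464
```

View pics/u21scene.png

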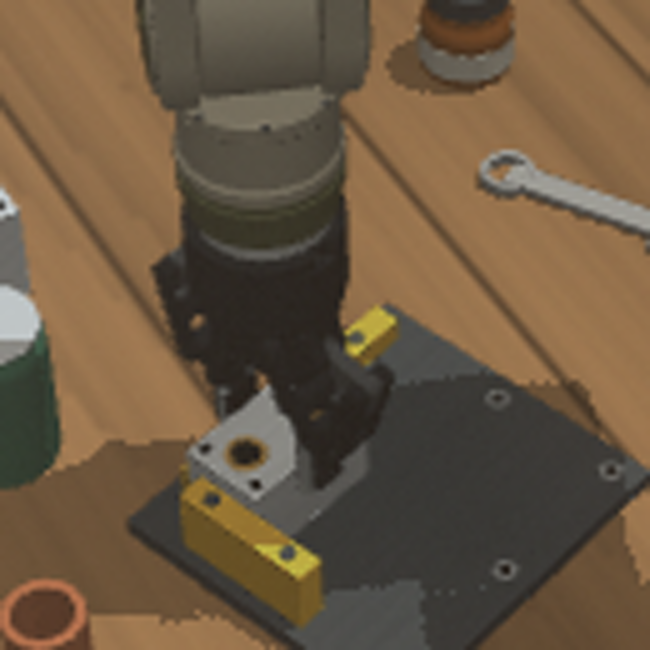

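The wrist reads about 10 N along both jig axes and further commanded motion gives no displacement, so both stops look reached. I'll push a bit more for margin over plate friction and confirm it doesn't move.

Request:
step_arm([
  [[0,0,0],[0,0,0.1],0],
  [[0,0,0],[0,0,0.1],0],
  [[0,0,0],[0,-0.1,0],0],
  [[0,0,0],[0,-0.1,0],0],
  [[0,0,0],[0,0,0],0],
  [[0,0,0],[0,0,0],0],
  [[0,0,0],[0,0,0],0],
  [[0,0,0],[0,0,0],0],
  [[0,0,0],[0,0,0],0],
  [[0,0,0],[0,0,0],0],
])

```text
clock: 37.95
tcp_pos: [0.596, -0.1475, 0.0112]
orientation: [0.693, -0.113, 0.702, 0.117]
wrist_force: [-20.5, 9.4, 14.4]
finger_gap: 0.046
```

Run:
```python
from fit import *
cf()
ims={n:read_camera(n) for n in("scene","top")}
d=silhouettes("scene","block"); print([(x["p"],x["extent"]) for x in d])
im=ims["scene"]; r=(235,165,315,245); k=8
a=cv2.resize(im[r[1]:r[3],r[0]:r[2],::-1],None,fx=k,fy=k,interpolation=cv2.INTER_CUBIC)
p=[.6446,-.1584,.3252]; B=cbox(p,-.08,0,0,.048,0,.05)
for idx in([1,3,7,5],[4,6,7,5],[2,6,7,3]):
    h=((proj("scene",B[idx])+.5-np.array(r[:2]))*k).astype(np.int32); cv2.polylines(a,[h],True,(255,0,0),1)
cv2.imwrite("pics/f1.png",a); save("f1top",ims["top"],(60,60,360,270),2.5)
```

```text
t 37.95 corner-frame mm -42.6 25.8 z 11.2 F jig x,y,z -16.4 15.5 14.4 tau [1.87 3.78 0.44] yaw 108.69 tilt [-0.0132  0.0044] gap 0.046
[(0.87, [246.7, 189.5, 33.6, 24.9]), (0.76, [178.4, 131.4, 34.8, 44.7]), (0.65, [239.9, 168.3, 99.3, 87.0])]
```

View pics/f1.png

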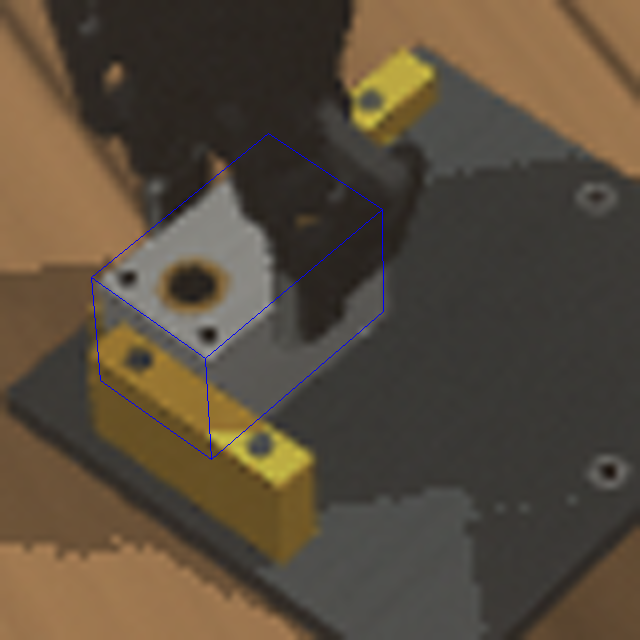

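View pics/f1top.png

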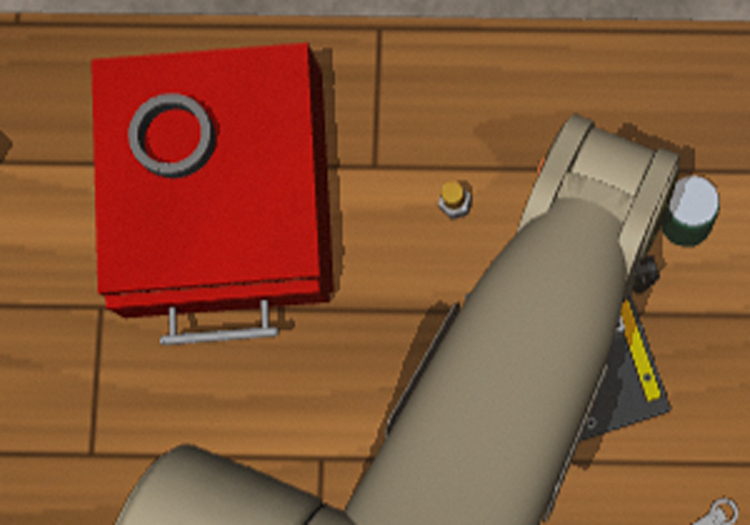

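Run:
```python
from h import *
im=read_camera("top"); save("dr",im,(90,150,200,210),7)
A=unproj("top",(124.8,196.4),.052)[:2];B=unproj("top",(170,192.4),.052)[:2]
C=unproj("top",(99.2,176.8),.09)[:2];D=unproj("top",(187.2,171.2),.09)[:2]
m=(A+B)/2;u=(D-C)/np.linalg.norm(D-C); v=m-C; print(A,B,C,D,abs(u[0]*v[1]-u[1]*v[0]))
cf()
```

```text
[0.54658455 0.3250471 ] [0.5593898  0.20095023] [0.59297971 0.3856123 ] [0.61145019 0.1486133 ] 0.04939861433638193
t 38.15 corner-frame mm -42.6 25.8 z 11.2 F jig x,y,z -16.0 15.7 14.1 tau [1.81 3.8  0.41] yaw 108.69 tilt [-0.0132  0.0045] gap 0.0461
```

View pics/dr.png

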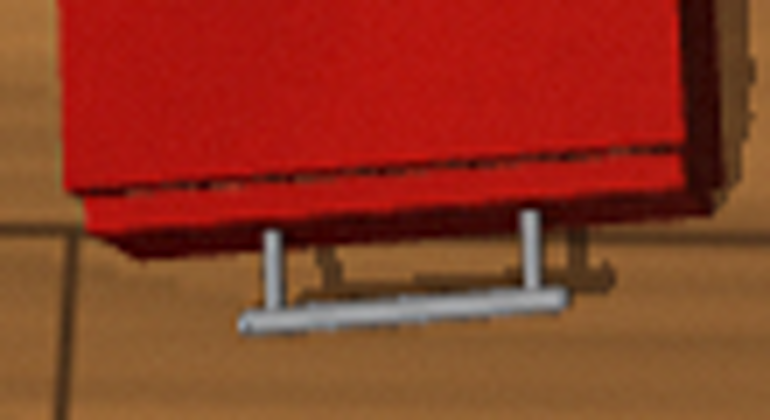

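The drawer handle measures 49.4 mm out from the chest edge; fully shut would be 50 mm. The block overlay fits the seated pose to about a pixel. The wrist holds steady at about 16 N along both jig axes. Handing in.

Run:
```python
from h import *
print(hand_in()); cf()
```

```text
the job is handed in; nothing more can be done
None
the job is handed in; nothing more can be done
```

The case is in the drawer with the drawer shut, and the smaller block is seated in the jig's corner, still gripped and pressed on both stops. I handed in at about 38 s; no verdict is reported.

**Last checks**
- **Drawer:** the handle measures 49.4 mm out from the chest front, against 50 mm when shut. Pushing it home met about 6 N at the stop.
- **Case:** the last picture with the drawer open shows it lying free inside. I could not see it once the drawer was shut.
- **Block:** in the scene camera it matches the seated outline to about a pixel.
- **Press:** the wrist reads a steady 16 N along each jig axis, and pushing further did not move the block. These are wrist forces, so friction on the plate may carry part of them.
- **Bystanders:** I did not measure them again at the end. Nothing in the pictures looked moved and nothing was touched.

**What went wrong or disagreed**
- **Missed grasp:** the first try for the case closed on nothing, because the fingertips sit about 25 mm above the reported tool point at that opening. Lower grips held both the case and the block.
- **Wrist limit:** joint 6 reached 3.14 rad, the end of its range, while carrying the case. I turned the tool half round to clear it.
- **Wrong direction:** one empty move above the chest went the wrong way and touched nothing.
- **Seated position:** by the tool's position the block sits about 2 to 3 mm from nominal in x and y, inside the 3.5 mm limit. I put this down to camera calibration and grip offset, since the picture shows it seated.
- **Tilt:** the tool leans about 0.8° under the press; the limit for the block is 2°.

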